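Drive out a stuck shutter pin on a slanted bore and set the shutter

ROBOT

A 7-joint arm with a two-finger parallel gripper is mounted at the origin on the work surface. World frame = base frame: x ahead of the robot, y to its left, z up, the work surface at z = 0. Lengths are in m, angles in rad, forces in N, time in s.
With the tool pointing down it reaches from about 0.4 to 0.85 m from the base axis. Payload 4.5 kg.
Tool frame: the origin (TCP) lies midway between the tips of the shut fingers; the grasp point (between the pads) lies 19 mm behind it; z points along the fingers, y is the direction in which the jaws open and shut (so a half turn about z gives the same grasp; the last joint's range is limited). The gripper opens to 88 mm and grips with 3 to 60 N. Pads are 18 mm wide; open, the fingers measure 123 mm over their backs; the gripper's body (75 mm by 187 mm) begins 45 mm behind the grasp point.
Start: joints at [1.213, 0.689, -0.195, 1.565, 0.157, 0.902, -0.215], TCP at [0.239, -0.578, 0.239] pointing down, gripper open.
Joint ranges: [-3.01, 3.01], [-0.46, 2.08], [-1.47, 1.51], [0.13, 2.56], [-1, 4.14], [0.04, 2.09], [-2.66, 2.66]. Speed limits (rad/s): [2.57, 2.57, 3.14, 3.14, 3.14, 3.14, 3.14].

INTERFACE

Orientations are given as a unit quaternion [x, y, z, w].
In Python, from plant import get_state, snapshot, finish_job, regions_of gives the robot as it stands.
- The arm moves only by the tool send_rows, never from a script. Its argument "series" is a list of rows, each an object of numbers: "grip": the opening, from 0 (shut) to 1 (fully open); "dx", "dy", "dz": the shift along the tool's x, y, z in mm; "turn": the turn about the tool's z in rad. A call has 1 to 20 rows; each row shifts and turns the commanded pose from where the row before left it, along the tool's axes as they then stand; what a row does not reach is not made up. A row lasts 1/10 s, in which the tool goes at most 50 mm and 8.59 degrees, less where a joint would pass 70% of its speed; a pose out of reach is approached as far as the arm can. A call is refused whole if a number of a shift passes 50 or a number of a turn 0.15, either way. A call with a gripper value outside its range is refused whole. The fingers move at their own pace and stop on an object; "force" is the grip in N (left out, the last holds). Time passes only in rows, so rows that do not move let the fingers close. It gives the time, the measured TCP pose, the force and the opening at its end, in the units of the state.
- get_state(): the state, without advancing time (a new reading comes with each control period).
- snapshot(name): name is "side" or "top" or "wrist"; returns a dict with "img" (400x640x3 uint8, red, green, blue), "depth" (400x640 float32, m along the optical axis (not along the pixel's ray), 0 where there is no reading), "fov_y" (degrees; the focal length in pixels is half the picture's height over the tangent of half this angle, whatever the lens; pixels are square), "cx", "cy" (the principal point, pixels), "R" (3x3) and "t" (3): a world point X has camera coordinates R X + t. Camera axes: x right, y down, z forward; pixel columns grow to the right and rows downward; lengths in m; the calibration is good to about 2 mm. A picture is of the moment at which its call begins.
- finish_job(): hands the job in, once; it reports no verdict.
Trained networks look in a picture, given as the dict that the camera call returned (one of the last four; its "shot" number tells which), for a name from the list of things; names that differ only in an ending like _2 or _b are one class to them, and where a whole thing is asked for, a point or a joint stands for the part that bears it (a point fixed in the world has none). Each returns a list of dicts, best first, with "score" (0 to 1); they miss things now and then, are a little off and sometimes report something else, mostly with a low value. They report only what shows in the picture. A call takes as long as a camera call. They do not tell look-alikes from the thing itself.
- regions_of(picture, target): "pixels" (400x640 bool, what is visible of it) and "extent" ([left, top, right, bottom] in pixels, round what is visible of it).
The state is a dict: "clock": time; "q": joint angles; "qd": joint speeds; "joint_torque": joint torques, N m; "tool_pos": TCP position; "eef_rot": TCP orientation; "contact_force": force on the tool from outside, world axes, zero at the start; "moment": the same for the moment, N m; "opening": opening from 0.0 (shut) to 1.0 (fully open).
Only numpy, scipy, OpenCV 4.12 (cv2) and the standard library are available. Lean on these libraries where they do the work, as an engineer would, in place of code of your own. Each camera call takes 0.05 s, during which the arm holds its last target.

TASK

The shutter on the optics frame is locked by a brass pin stuck in the slanted steel boss: with the drift punch from the wooden block, drive the pin down and out from above until you feel it press firmly (about 25 N) on its stop, without ramming the frame and without touching the pin with the gripper. Then stand the punch back in its block, fully home, and slide the stiff shutter open by its orange grip until its edge lines up with the red marks (40 mm). Leave everything else where it is.

Things in the scene. Friction and masses are not known exactly. Their poses are not given: they have to be found in the camera images.
- frame: Dark cast optics frame, fixed, an open bridge. Origin on the bench, z up, -x side towards the robot; it spans x -50 to 90, y -106 to 156 mm. Bed top z 110 mm; shutter between steel guides (tops z 118 and 122). Slanted boss at y 0 on its -x side. Red marks on the guides at y -50 mm: where the shutter's -y edge shall stand; it starts at y -90 over a cream window.
- boss: Steel boss on the frame, 32 x 32 x 20 mm, bore 12 mm through. z: up the bore axis, out of its mouth; the axis leans 40 degrees from vertical towards the frame's -x, in its x-z plane, so the punch is pushed down and towards frame +x. Origin on the axis at (0, 0, 113) mm of the frame; the boss fills z 20 to 40 mm. Below it a 14 mm wide way is open for the punch.
- bore_mouth (a point): Centre of the upper mouth of the 12 mm bore (at z 40 mm of the boss, in the plane of its upper face; at x -25.7, y 0, z 143.6 mm of the frame). Same axes as the boss.
- pin: Stuck brass pin, 8 mm thick, 64 mm long, an 18 mm head below. Origin: centre of its upper end, the face to drive; z up the bore. It starts 6 to 12 mm inside the mouth (z 28 to 34 of the boss), moves along the bore at 7 to 11 N and stays where left. A rigid stop screw, set anew each time, stops it 51 to 65 mm below the mouth. Until below z -9 of the boss it locks the shutter.
- punch: Drift punch, loose, 0.12 kg, 137 mm long, round. Origin: centre of its lower tip; z up along its length. Shank 8 mm diameter from 0 to 70 mm with its last 5 mm tapered to 5 mm, steel collar 22 mm diameter from 70 to 74 mm, blue handle 14 mm diameter from 74 to 133 mm. It stands upright in the block, hanging on its collar, and can be gripped by the blue handle from above.
- block: Wooden block 70 x 70 x 82 mm fixed to the bench, left or right of the frame. Origin at the centre of its underside, z up. In its top centre is a hole of 12 mm diameter and 72 mm depth; when the punch is home its collar lies on the top (z 82 mm) and its tip is at z 12 mm.
- shutter (a joint): How far the aluminium shutter plate (46 x 190 x 6 mm) has slid along the frame's +y, in m: 0 closed, stop at 0.060. It is stiff: it needs about 5 to 11 N and stays where it is left.
- shutter_grip (a point): On the shutter's orange upright grip (30 mm along the frame's x, 10 mm along y, 37 mm tall above the plate): 22 mm above the plate (z 138 mm of the frame), 14 mm below its top; at x 35, y 75 mm of the frame when closed. Axes as the frame's. Pinch it across its 10 mm from above, slide along +y.
- lens: Bystander: lens in a black ring on a round dark foot, 76 mm foot, 148 mm tall. Origin at the centre of its underside.
- weight: Bystander: brass weight, 44 mm diameter, 40 mm tall. Origin at the centre of its underside.
- carton_a: Bystander: orange and white carton 150 x 45 x 40 mm. Origin at the centre of its underside, x along its length.
- carton_b: Bystander: another such carton.
- meter: Bystander: black meter box 100 x 90 x 75 mm. Origin at the centre of its underside.
- board: Bystander: white circuit board 200 x 150 x 28 mm with two small bulbs up to 57 mm high. Origin at the centre of its underside.
- bowls: Bystander: stack of white bowls, 117 mm diameter, 62 mm tall. Origin at the centre of its underside.
Things that resemble listed ones, but are neither listed nor needed, are in the scene too. Leave any blue, pink or purple look-alike of the block alone.

How it is judged:
By the outcome, as a careful person would: the job done as asked, in the order asked, and still so for the second after the job is handed in, with the robot touching nothing.
It also fails if it takes over 64 s, if anything falls off the work surface, if the arm or the gripper's body presses on something with over 40 N, if the wrist force passes 120 N, or if a joint passes its speed limit or range.

## Working session

There is one attempt and no reset: what is moved stays moved. The work goes in short steps, Python scripts to look and compute and a tool call to move; the robot and the scene stay as the last step left them, time stands still between calls to the robot, and variables do not carry over. Pictures are saved under pics/ and viewed, and the job is handed in when it is done.

Besides the shell and the picture viewer there is one more tool, called after "Emit:" as name(argument=value, ...), one argument or row to a line, values as JSON. send_rows: Moves the arm, as the interface text tells. Its arguments: {"type":"object","properties":{"series":{"type":"array","items":{"type":"object","properties":{"grip":{"type":"number"},"dx":{"type":"number"},"dy":{"type":"number"},"dz":{"type":"number"},"turn":{"type":"number"}}}},"force":{"type":"number"}},"required":["series"]}

```bash
ls; mkdir -p pics
python3 - <<'E'
from plant import *
import cv2,pickle
s=get_state();print(s)
for n in("side","top","wrist"):
    p=snapshot(n);cv2.imwrite(f"pics/{n}0.png",p["img"][:,:,::-1]);pickle.dump(p,open(f"{n}0.pkl","wb"))
    print(n,p["fov_y"],p["cx"],p["cy"],p["R"],p["t"],p["shot"])
E
```

```text
pics
{'clock': 0.0, 'q': array([ 1.21280965,  0.68998575, -0.19450872,  1.56637461,  0.15727575,
        0.90251215, -0.21509322]), 'qd': array([ 6.86872103e-05,  4.55875819e-04,  7.52466962e-04, -8.18112781e-05,
       -3.11976557e-04,  1.45980946e-03,  3.63719669e-04]), 'joint_torque': array([ 3.42363173e-04, -5.27569306e+01, -1.26690645e+00, -1.53426397e+01,
       -5.26798808e-02,  6.58236619e-03,  1.76346362e-04]), 'tool_pos': array([ 0.23835435, -0.57705416,  0.23790066]), 'eef_rot': array([ 9.80866359e-01,  1.94679972e-01, -2.44944656e-04, -9.13110489e-04]), 'contact_force': array([ 0.07597081,  0.43654377, -0.65055825]), 'moment': array([-0.01106783,  0.00611877, -0.01539914]), 'opening': 1.002738060841487}
side 43.017854980680966 316.70740256887024 200.89861474914858 [[ 0.98908099 -0.14606763  0.01957159]
 [-0.10123113 -0.76990038 -0.63008385]
 [ 0.10710303  0.6212227  -0.77628042]] [-0.49774665  0.11959108  1.77606729] 1
top 46.25257887790236 322.52095886556316 210.71024648891995 [[ 0.00792208 -0.99996552 -0.00249137]
 [-0.98079532 -0.00728461 -0.19490375]
 [ 0.19487888  0.00398757 -0.98081921]] [-0.01963384  0.52506186  1.59934276] 2
wrist 59.08494414404193 324.4286653480717 201.19458733194932 [[ 3.82654740e-01 -9.23891409e-01 -1.16294694e-04]
 [-8.87520513e-01 -3.67625710e-01  2.77774508e-01]
 [-2.56676234e-01 -1.06188518e-01 -9.60646298e-01]] [-0.62450862 -0.03855646  0.3890627 ] 3
```

View pics/side0.png

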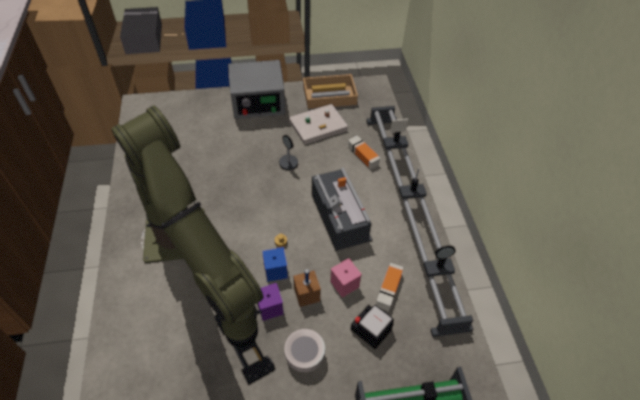

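View pics/top0.png

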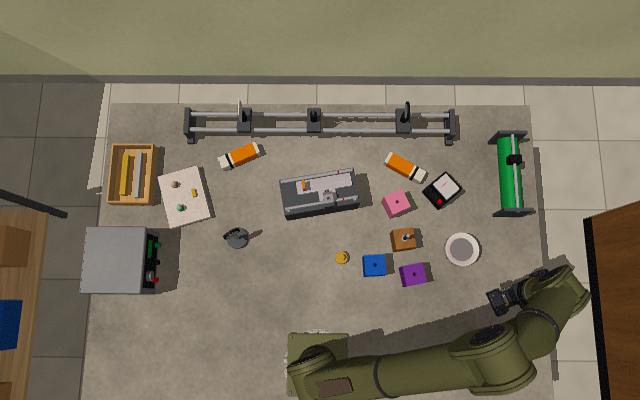

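View pics/wrist0.png

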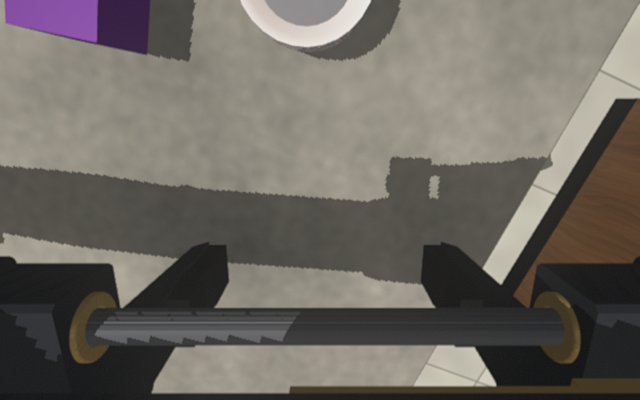

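The wooden block with the punch is at top (404,239), and the blue (375,265), purple (414,274) and pink (397,203) blocks are decoys. The frame is at top (318,193). Next I'll take coarse positions from depth.

```bash
cat > h.py <<'E'
import numpy as np,cv2,pickle
from scipy.spatial.transform import Rotation as Ro
def K(p):
    f=200/np.tan(np.radians(p["fov_y"]/2)); return f,p["cx"],p["cy"]
def cloud(p):
    f,cx,cy=K(p); v,u=np.mgrid[:400,:640]; d=p["depth"]
    c=np.stack([(u-cx)*d/f,(v-cy)*d/f,d],-1)
    return (c-p["t"])@p["R"]   # R^T (c-t)
def proj(p,X):
    f,cx,cy=K(p); c=np.atleast_2d(X)@p["R"].T+p["t"]
    return np.c_[c[:,0]/c[:,2]*f+cx,c[:,1]/c[:,2]*f+cy]
def atz(p,u,v,z):
    f,cx,cy=K(p); d=p["R"].T@np.array([(u-cx)/f,(v-cy)/f,1]); C=-p["R"].T@p["t"]
    return C+d*(z-C[2])/d[2]
E
python3 - <<'E'
from h import *
from plant import *
for n in ("top","side"):
    p=pickle.load(open(f"{n}0.pkl","rb")); W=cloud(p)
    im=p["img"]
    if n=="top":
        x0,y0,x1,y1=260,150,440,290
    else: x0,y0,x1,y1=240,160,400,320
    cv2.imwrite(f"pics/{n}0c.png",cv2.resize(im[y0:y1,x0:x1,::-1],None,fx=4,fy=4,interpolation=cv2.INTER_CUBIC))
    for t in("frame","boss","punch","block","shutter_grip","lens","weight","meter"):
        try: rs=regions_of(p,t)
        except Exception as e: print(t,e);continue
        for r in rs[:5]:
            m=r["pixels"]&(p["depth"]>0); q=W[m]
            if len(q): print(n,t,round(r["score"],2),r["extent"],q.min(0).round(3),q.max(0).round(3),np.median(q,0).round(3))
E
```

```text
top frame 0.78 [281.0, 168.8, 361.7, 223.1] [ 0.499 -0.142 -0.01 ] [0.689 0.138 0.158] [ 0.572 -0.003  0.112]
top boss 0.74 [441.9, 231.8, 479.7, 267.2] [ 0.337 -0.57  -0.007] [ 0.462 -0.437  0.069] [ 0.394 -0.495  0.055]
top boss 0.44 [422.7, 171.4, 457.6, 207.5] [ 0.542 -0.501 -0.003] [ 0.665 -0.378  0.087] [ 0.6   -0.434  0.071]
top boss 0.4 [323.5, 189.8, 331.8, 204.6] [ 0.536 -0.051  0.013] [ 0.61  -0.014  0.158] [ 0.557 -0.034  0.142]
top punch 0.57 [382.1, 151.7, 426.1, 184.1] [ 0.638 -0.393 -0.009] [ 0.761 -0.238  0.053] [ 0.691 -0.31   0.038]
top punch 0.5 [404.9, 233.0, 409.4, 241.1] [ 0.419 -0.304  0.083] [ 0.436 -0.287  0.155] [ 0.424 -0.293  0.117]
top block 0.73 [362.8, 253.0, 389.1, 277.9] [ 0.299 -0.243 -0.008] [ 0.379 -0.156  0.094] [ 0.334 -0.192  0.081]
top block 0.69 [400.1, 260.2, 428.2, 287.6] [ 0.267 -0.379 -0.009] [ 0.345 -0.285  0.091] [ 0.305 -0.322  0.08 ]
top block 0.65 [381.9, 187.0, 411.4, 213.4] [ 0.508 -0.334 -0.008] [ 0.619 -0.227  0.093] [ 0.549 -0.27   0.08 ]
top block 0.61 [388.4, 226.0, 417.6, 250.1] [ 0.387 -0.347 -0.008] [ 0.478 -0.255  0.155] [
[... 1241 characters left out ...]
 [ 0.42  -0.315  0.079]
side block 0.44 [372.6, 264.6, 402.9, 310.2] [ 0.638 -0.388 -0.006] [ 0.759 -0.222  0.05 ] [ 0.688 -0.322  0.041]
side shutter_grip 0.64 [333.8, 179.0, 365.4, 226.0] [ 0.556 -0.114  0.007] [0.646 0.081 0.158] [ 0.603 -0.03   0.117]
side lens 0.85 [278.9, 132.8, 298.1, 167.1] [ 0.396  0.251 -0.001] [0.464 0.331 0.155] [0.43  0.286 0.019]
side lens 0.5 [328.6, 193.5, 342.4, 205.7] [ 0.538 -0.053  0.128] [ 0.573 -0.017  0.158] [ 0.555 -0.037  0.143]
side weight 0.33 [308.6, 168.1, 370.5, 253.5] [ 0.497 -0.145 -0.007] [0.679 0.229 0.158] [ 0.575 -0.047  0.111]
side meter 0.64 [348.7, 306.4, 389.6, 348.1] [ 0.542 -0.506 -0.007] [ 0.668 -0.353  0.084] [ 0.601 -0.454  0.071]
```

View pics/top0c.png

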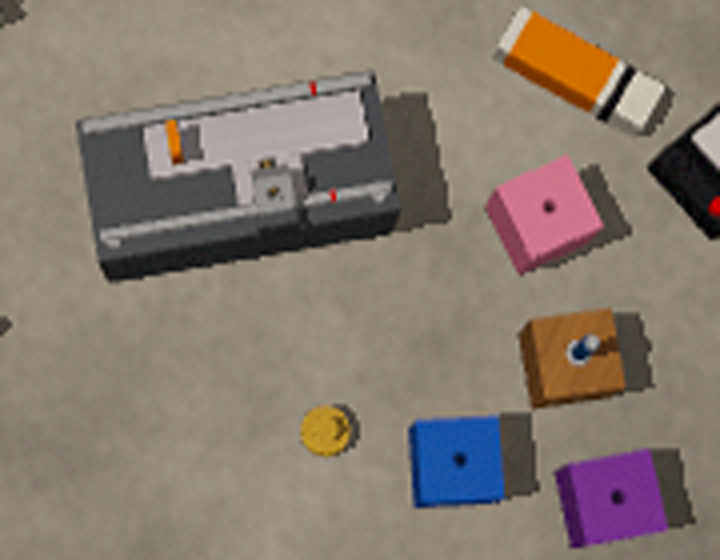

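View pics/side0c.png

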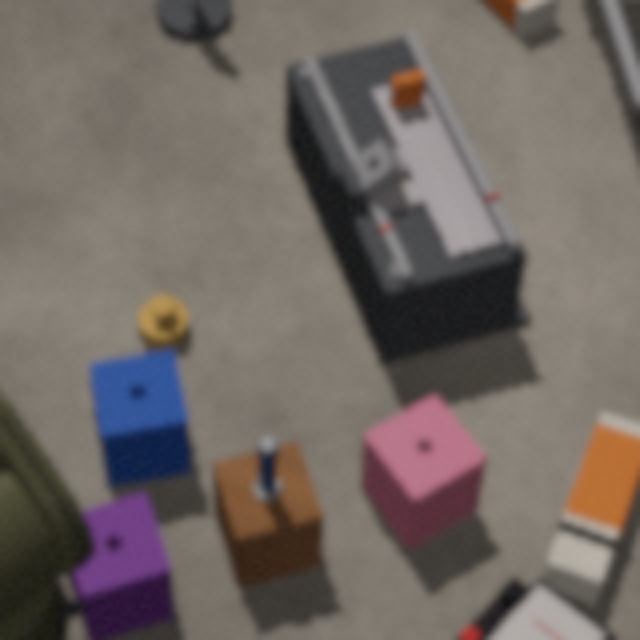

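Run:
```python
from h import *
p=pickle.load(open("wrist0.pkl","rb"))
C=-p["R"].T@p["t"]; print("cam",C)
T=Ro.from_quat([9.80866359e-01,1.94679972e-01,-2.4e-4,-9.1e-4]).as_matrix(); tp=np.array([.23835,-.57705,.2379])
print("tool axes",T.round(3)); print("cam in tool",T.T@(C-tp)); Rct=p["R"]@T; print("R cam<-tool",Rct.round(4))
np.savez("camtool.npz",c=T.T@(C-tp),R=Rct)
# frame fit from top depth
p=pickle.load(open("top0.pkl","rb")); W=cloud(p)
m=(W[...,2]>0.1)&(W[...,2]<.13)&(W[...,0]>.48)&(W[...,0]<.72)&(abs(W[...,1])<.2)
r=cv2.minAreaRect((W[m][:,:2]*1000).astype(np.float32)); print(r); print(cv2.boxPoints(r))
for z0,b in((.07,(.38,-.36,.48,-.23)),):
    m=(W[...,2]>z0)&(W[...,2]<.09)&(W[...,0]>b[0])&(W[...,0]<b[2])&(W[...,1]>b[1])&(W[...,1]<b[3])
    print(cv2.minAreaRect((W[m][:,:2]*1000).astype(np.float32)))
m=(W[...,2]>.1)&(W[...,0]>.38)&(W[...,0]<.48)&(W[...,1]<-.23)&(W[...,1]>-.36); print(W[m].round(3))
```

```text
cam [ 0.30461469 -0.5498385   0.38438902]
tool axes [[ 0.924  0.382 -0.001]
 [ 0.382 -0.924  0.002]
 [-0.    -0.002 -1.   ]]
cam in tool [ 7.16170666e-02 -1.16880321e-04 -1.46497399e-01]
R cam<-tool [[ 8.000e-04  1.000e+00 -1.800e-03]
 [-9.607e-01  3.000e-04 -2.777e-01]
 [-2.777e-01  1.900e-03  9.607e-01]]
((583.6152954101562, -2.725311279296875), (127.42093658447266, 262.514892578125), 10.434858322143555)
[[ 497.1855   114.82225]
 [ 544.7315  -143.35103]
 [ 670.0451  -120.27287]
 [ 622.4991   137.9004 ]]
((426.90155029296875, -295.1826477050781), (71.0361099243164, 70.8326416015625), 7.978730201721191)
[[ 0.434 -0.295  0.145]
 [ 0.43  -0.29   0.149]
 [ 0.429 -0.293  0.153]
 [ 0.43  -0.297  0.15 ]
 [ 0.431 -0.301  0.145]
 [ 0.427 -0.288  0.144]
 [ 0.427 -0.291  0.146]
 [ 0.427 -0.294  0.147]
 [ 0.427 -0.297  0.148]
 [ 0.426 -0.299  0.155]
 [ 0.428 -0.289  0.117]
 [ 0.425 -0.289  0.137]
 [ 0.424 -0.291  0.146]
 [ 0.424 -0.294  0.148]
 [ 0.424 -0.297  0.148]
 [ 0.424 -0.3    0.147]
 [ 0.425 -0.29   0.114]
 [ 0.423 -0.29   0.131]
 [ 0.423 -0.293  0.131]
 [ 0.421 -0.295  0.143]
 [ 0.421 -0.298  0.141]
 [ 0.422 -0.29   0.109]
 [ 0.422 -0.293  0.113]
 [ 0.421 -0.295  0.118]
 [ 0.422 -0.3    0.114]
 [ 0.42  -0.295  0.102]]
```

Emit:
send_rows(
  series=[
    {"turn": 0.13,"dz": -10},
    {"turn": 0.08,"dz": -10},
    {"dx": 20,"dy": -30,"dz": -4},
    {"dx": 20,"dy": -30,"dz": -4},
    {"dx": 20,"dy": -30,"dz": -4},
    {"dx": 20,"dy": -30,"dz": -4},
    {"dx": 20,"dy": -30},
    {"dx": 20,"dy": -30},
    {"dx": 20,"dy": -30},
    {"dx": 20,"dy": -30},
    {},
    {},
  ],
)

```text
schema error: expected keys grip, dx, dy, dz, turn
```

Run:
```python
from h import *
from plant import *
s=get_state();print(s["tool_pos"],Ro.from_quat(s["eef_rot"]).as_matrix().round(4),s["contact_force"],s["clock"])
p=snapshot("wrist");p["s"]=s;pickle.dump(p,open("w1.pkl","wb"));cv2.imwrite("pics/w1.png",p["img"][:,:,::-1])
```

```text
[ 0.23866438 -0.57764096  0.2387475 ] [[ 9.242e-01  3.819e-01  0.000e+00]
 [ 3.819e-01 -9.242e-01 -1.000e-04]
 [-0.000e+00  1.000e-04 -1.000e+00]] [ 0.1898509  -0.93781002 -1.19502476] 0.95
```

View pics/w1.png

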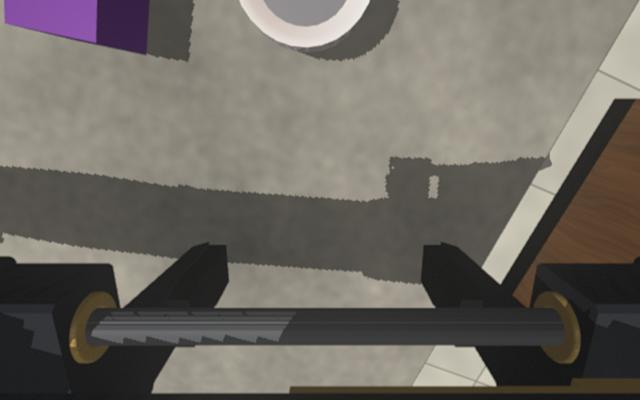

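The call was refused because every row needs all five keys. The arm hasn't moved; the picture still shows the start view.

Emit:
send_rows(
  series=[
    {"grip": 1,"dx": 0,"dy": 0,"turn": 0.13,"dz": -10},
    {"grip": 1,"dx": 0,"dy": 0,"turn": 0.08,"dz": -10},
    {"grip": 1,"turn": 0,"dx": 20,"dy": -30,"dz": -4},
    {"grip": 1,"turn": 0,"dx": 20,"dy": -30,"dz": -4},
    {"grip": 1,"turn": 0,"dx": 20,"dy": -30,"dz": -4},
    {"grip": 1,"turn": 0,"dx": 20,"dy": -30,"dz": -4},
    {"grip": 1,"turn": 0,"dx": 20,"dy": -30,"dz": 0},
    {"grip": 1,"turn": 0,"dx": 20,"dy": -30,"dz": 0},
    {"grip": 1,"turn": 0,"dx": 20,"dy": -30,"dz": 0},
    {"grip": 1,"turn": 0,"dx": 20,"dy": -30,"dz": 0},
    {"grip": 1,"turn": 0,"dx": 0,"dy": 0,"dz": 0},
    {"grip": 1,"turn": 0,"dx": 0,"dy": 0,"dz": 0},
  ],
)

```text
clock: 2.2
tool_pos: [0.353, -0.3123, 0.275]
eef_rot: [0.996, 0.092, 0.0, 0.0]
contact_force: [-0.5, -1.7, -0.1]
opening: 0.999
```

```bash
cat >> h.py <<'E'
def shot(n,tag):
    from plant import snapshot,get_state
    s=get_state(); p=snapshot(n); p["s"]=s; pickle.dump(p,open(tag+".pkl","wb")); cv2.imwrite(f"pics/{tag}.png",p["img"][:,:,::-1])
    print(tag,"pos",(s["tool_pos"]*1000).round(1),"yaw",np.degrees(np.arctan2(*Ro.from_quat(s["eef_rot"]).as_matrix()[[1,0],0])).round(2),"F",s["contact_force"].round(1),"op",round(s["opening"],3),"t",s["clock"])
    return p
def load(tag): return pickle.load(open(tag+".pkl","rb"))
E
python3 - <<'E'
from h import *
shot("wrist","w1")
E
```

```text
w1 pos [ 353.  -312.3  275. ] yaw 10.53 F [-0.5 -1.7 -0.1] op 0.999 t 2.2
```

View pics/w1.png

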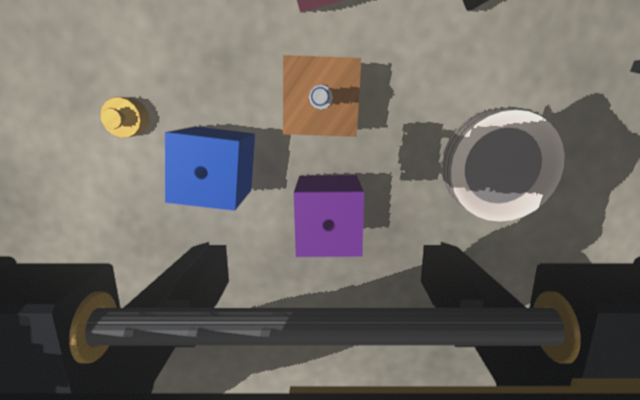

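The wooden block is at about (321,96) with the punch cap at (320,96). It is the only block of wood colour and the only one holding a punch. Next: enlarged crop and measurement.

Run:
```python
from h import *
p=load("w1");W=cloud(p)
cv2.imwrite("pics/w1c.png",cv2.resize(p["img"][40:150,260:400,::-1],None,fx=5,fy=5,interpolation=cv2.INTER_CUBIC))
R=p["R"];print("cam",-R.T@p["t"])
S=lambda m:(W[m][:,:2]*1000).astype(np.float32)
box=np.zeros((400,640),bool);box[40:150,270:375]=1
m=box&(W[...,2]>.076)&(W[...,2]<.09)
print(m.sum(),cv2.minAreaRect(S(m)),np.median(W[m][:,2]))
m=box&(W[...,2]>.138)
print(m.sum(),W[m].mean(0),W[m][:,2].max(),cv2.minEnclosingCircle(S(m)))
m2=box&(W[...,2]>.144)
print(m2.sum(),W[m2].mean(0),cv2.minEnclosingCircle(S(m2)))
```

```text
cam [ 0.42331727 -0.29894076  0.4213937 ]
5718 ((425.0538024902344, -295.76910400390625), (70.1816635131836, 69.71219635009766), 8.73270320892334) 0.08251616442560274
318 [ 0.42489335 -0.29582417  0.17988639] 0.4213936965174515 ((425.0140380859375, -295.3196716308594), 6.9681267738342285)
315 [ 0.42493029 -0.29582658  0.18023005] ((425.0140380859375, -295.3196716308594), 6.9681267738342285)
```

View pics/w1c.png

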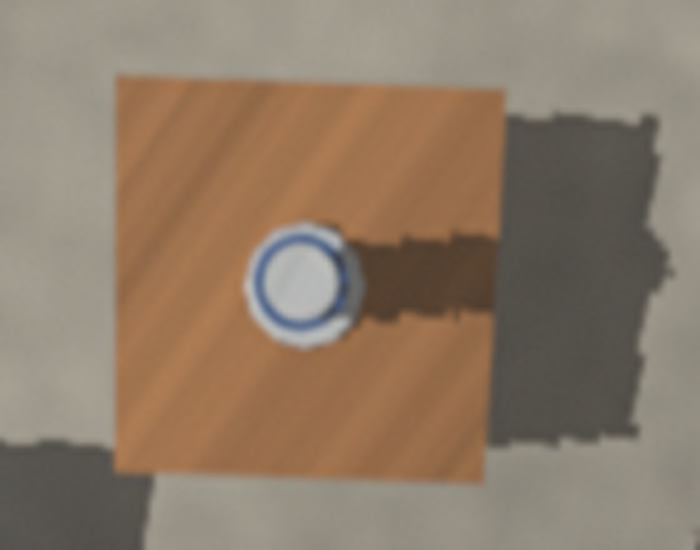

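The crop confirms the wooden block and a white-topped punch with a blue ring. Block centre is (425,-296) mm, top z 82.5 and side 70, which matches the given sizes. Next I look at the frame.

Emit:
send_rows(
  series=[
    {"grip": 1,"turn": 0,"dx": 25,"dy": -32,"dz": -6},
    {"grip": 1,"turn": 0,"dx": 25,"dy": -32,"dz": -6},
    {"grip": 1,"turn": 0,"dx": 25,"dy": -32,"dz": -6},
    {"grip": 1,"turn": 0,"dx": 25,"dy": -32,"dz": -6},
    {"grip": 1,"turn": 0,"dx": 25,"dy": -32,"dz": -6},
    {"grip": 1,"turn": 0,"dx": 25,"dy": -32,"dz": -6},
    {"grip": 1,"turn": 0,"dx": 25,"dy": -32,"dz": -6},
    {"grip": 1,"turn": 0,"dx": 23,"dy": -36,"dz": -8},
    {"grip": 1,"turn": 0,"dx": 0,"dy": 0,"dz": 0},
    {"grip": 1,"turn": 0,"dx": 0,"dy": 0,"dz": 0},
  ],
)

```text
clock: 3.25
tool_pos: [0.5008, -0.022, 0.3246]
eef_rot: [0.996, 0.091, 0.0, 0.0]
contact_force: [-0.7, -0.3, -0.7]
opening: 0.998
```

Run:
```python
from h import *
shot("wrist","w2")
```

```text
w2 pos [500.8 -22.  324.6] yaw 10.4 F [-0.7 -0.3 -0.7] op 0.998 t 3.25
```

View pics/w2.png

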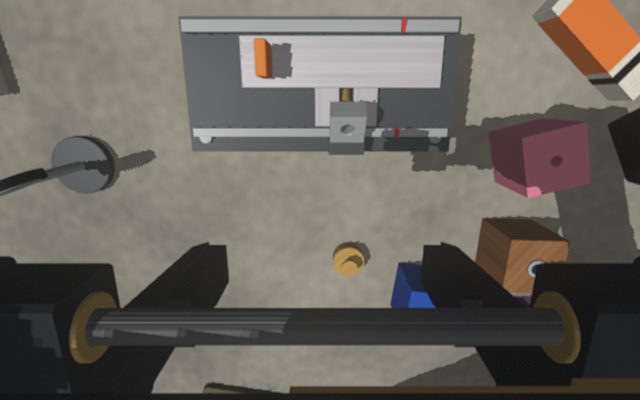

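Run:
```python
from h import *
p=load("w2");W=cloud(p)
im=p["img"]
cv2.imwrite("pics/w2c.png",cv2.resize(im[0:170,170:480,::-1],None,fx=2.55,fy=2.55,interpolation=cv2.INTER_CUBIC))
cv2.imwrite("pics/w2b.png",cv2.resize(im[75:165,300:420,::-1],None,fx=6,fy=6,interpolation=cv2.INTER_CUBIC))
box=np.zeros((400,640),bool);box[0:165,170:475]=1
m=box&(W[...,2]>.1)&(W[...,2]<.126)
r=cv2.minAreaRect((W[m][:,:2]*1000).astype(np.float32));print(r,"yaw")
b2=np.zeros_like(box);b2[95:160,325:372]=1
m=b2&(W[...,2]>.128)
q=W[m]*1000
# plane fit by ransac-ish
best=None
rng=np.random.default_rng(0)
for _ in range(500):
    a=q[rng.choice(len(q),3,False)];n=np.cross(a[1]-a[0],a[2]-a[0]);n/=np.linalg.norm(n)+1e-9
    if n[2]<0:n=-n
    i=abs((q-a[0])@n)<1
    if best is None or i.sum()>best.sum():best=i
qi=q[best];c=qi.mean(0);n=np.linalg.svd(qi-c)[2][2];n*=np.sign(n[2]);print(len(q),best.sum(),c,n,"tilt",np.degrees(np.arccos(n[2])),"yaw",np.degrees(np.arctan2(-n[1],-n[0])))
ex=np.array([-n[0],-n[1],0]);ex/=np.linalg.norm(ex);ey=np.array([-ex[1],ex[0],0]);ef=np.cross(ey,n)
uv=np.c_[(qi-c)@ef,(qi-c)@ey].astype(np.float32)
r=cv2.minAreaRect(uv);print(r); print("centre", c+ef*r[0][0]+ey*r[0][1], uv.min(0),uv.max(0))
for z in (.118,.122):
  pass
```

```text
((581.8814086914062, -2.858612060546875), (125.30716705322266, 262.996826171875), 10.415173530578613) yaw
1905 873 [547.49665108 -34.53609178 143.09327045] [-0.62460093 -0.11557696  0.77234425] tilt 39.43513044644446 yaw 10.483505787647744
((-1.2908172607421875, 0.39790916442871094), (40.252681732177734, 33.49592590332031), 0.7906051874160767)
centre [546.44393709 -34.32622325 142.27333792] [-21.420761 -16.593498] [18.857195 16.941093]
```

View pics/w2c.png

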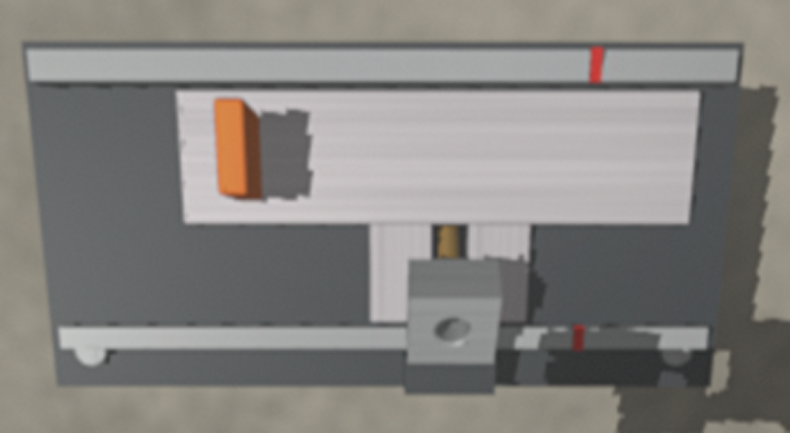

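View pics/w2b.png

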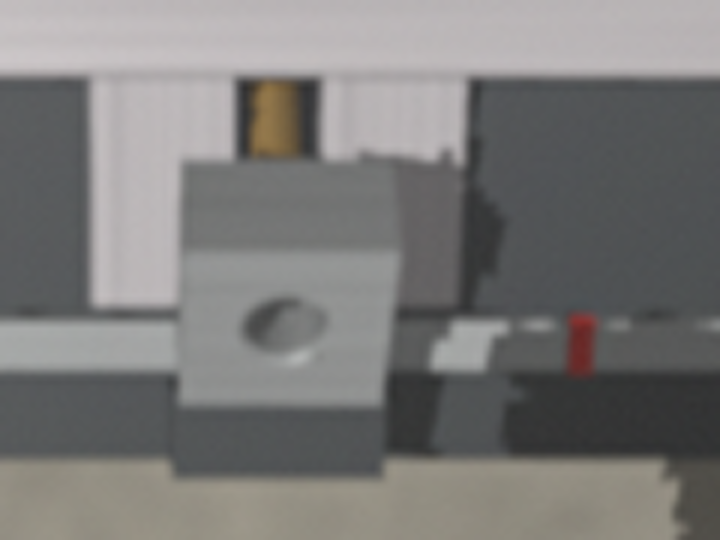

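Run:
```python
from h import *
p=load("w2");th=np.radians(10.43)
ex=np.array([np.cos(th),np.sin(th),0]);ey=np.array([-np.sin(th),np.cos(th),0])
P=lambda u,v:(300+u/6,75+v/6)
mo=atz(p,*P(285,328),.1436);print("mouth",mo*1000)
for (u,v,z) in((180,250,.1539),(398,250,.1539),(388,403,.1333),(177,403,.1333)):
    X=atz(p,*P(u,v),z)-mo; print(X@ex*1000,X@ey*1000,"exp ±12.3,±16")
O=mo+ex*.0257; print("origin",O*1000)
Q=lambda u,v:(170+u/2.55,u*0+v/2.55)
def fr(u,v,z,l):
    X=atz(p,*Q(u,v),z)-O; print(l,(X@ex*1000).round(1),(X@ey*1000).round(1))
fr(700,90,.116,"shutter -y edge far (exp 58?,-90)")
fr(690,222,.116,"shutter -y edge near")
fr(177,90,.116,"shutter +y (100)")
fr(597,64,.122,"red far y-50"); fr(578,337,.118,"red near y-50")
fr(216,98,.153,"grip TL: 50,80"); fr(244,98,.153,"grip TR 50,70"); fr(247,194,.153,"BR 20,70")
fr(25,43,.11,"corner 90,156"); fr(742,43,.11,"90,-106"); fr(712,384,.11,"-50,-106");fr(57,386,.11,"-50,156")
W=cloud(p);b=np.zeros((400,640),bool);b[30:85,245:440]=1
m=b&(W[...,2]>.11)&(W[...,2]<.12); print(np.median(W[m][:,2]))
```

```text
mouth [548.87475663 -34.98855676 143.6       ]
12.018182906706596 16.204354903420064 exp ±12.3,±16
12.023538001616132 -15.589017633711912 exp ±12.3,±16
-12.517141506609201 -17.219792951422683 exp ±12.3,±16
-12.517223304871823 16.20376010883167 exp ±12.3,±16
origin [574.15011081 -30.33597995 143.6       ]
shutter -y edge far (exp 58?,-90) 57.7 -89.8
shutter -y edge near 12.2 -90.3
shutter +y (100) 57.6 99.3
red far y-50 65.1 -50.7
red near y-50 -30.2 -50.2
grip TL: 50,80 49.3 78.8
grip TR 50,70 49.3 69.7
BR 20,70 19.9 70.0
corner 90,156 74.1 154.7
90,-106 74.3 -105.4
-50,-106 -49.5 -106.7
-50,156 -50.3 156.0
0.11648756642812315
```

Frame origin is at (574.2,-30.3), yaw 10.43°, and the bore mouth at (548.9,-35.0,143.6). All the cross-checks (red marks, shutter edge, grip, outline) agree to about 1 mm. Next I go over the punch.

Emit:
send_rows(
  series=[
    {"grip": 1,"turn": 0,"dx": -15.5,"dy": 32,"dz": 12},
    {"grip": 1,"turn": 0,"dx": -15.5,"dy": 32,"dz": 12},
    {"grip": 1,"turn": 0,"dx": -15.5,"dy": 32,"dz": 12},
    {"grip": 1,"turn": 0,"dx": -15.5,"dy": 32,"dz": 12},
    {"grip": 1,"turn": 0,"dx": -15.5,"dy": 32,"dz": 12},
    {"grip": 1,"turn": 0,"dx": -15.5,"dy": 32,"dz": 12},
    {"grip": 1,"turn": 0,"dx": -15.5,"dy": 32,"dz": 12},
    {"grip": 0.6,"turn": 0,"dx": -15.5,"dy": 31.3,"dz": 12},
    {"grip": 0.6,"turn": 0,"dx": 0,"dy": 0,"dz": 25},
    {"grip": 0.6,"turn": 0,"dx": 0,"dy": 0,"dz": 0},
    {"grip": 0.6,"turn": 0,"dx": 0,"dy": 0,"dz": 0},
  ],
)

```text
clock: 4.4
tool_pos: [0.4234, -0.2953, 0.2037]
eef_rot: [0.996, 0.09, -0.001, -0.0]
contact_force: [-0.2, 0.3, 0.4]
opening: 0.658
```

Run:
```python
from h import *
p=shot("wrist","w3")
print(proj(p,[.425,-.2955,.149]))
```

```text
w3 pos [ 423.4 -295.3  203.7] yaw 10.31 F [-0.2  0.3  0.4] op 0.658 t 4.4
[[325.07640382 220.16896379]]
```

View pics/w3.png

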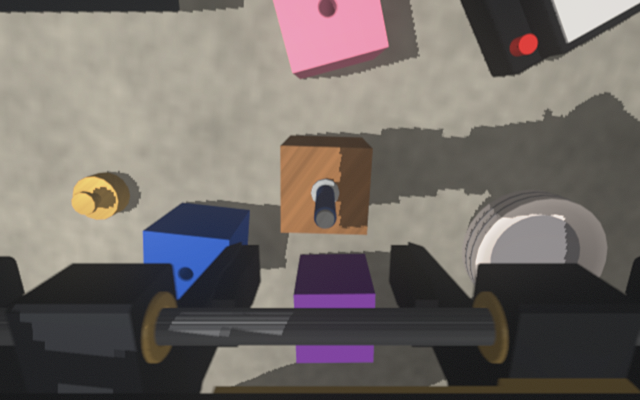

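The punch top at (325,219) matches the projection, and the fingers straddle it. I descend and grip.

Emit:
send_rows(
  series=[
    {"grip": 0.6,"turn": 0,"dx": 1.5,"dy": 0.3,"dz": 25},
    {"grip": 0.6,"turn": 0,"dx": 0,"dy": 0,"dz": 30},
    {"grip": 0.6,"turn": 0,"dx": 0,"dy": 0,"dz": 30},
    {"grip": 0.6,"turn": 0,"dx": 0,"dy": 0,"dz": 22},
    {"grip": 0.3,"turn": 0,"dx": 0,"dy": 0,"dz": 0},
    {"grip": 0,"turn": 0,"dx": 0,"dy": 0,"dz": 0},
    {"grip": 0,"turn": 0,"dx": 0,"dy": 0,"dz": 0},
    {"grip": 0,"turn": 0,"dx": 0,"dy": 0,"dz": 0},
    {"grip": 0,"turn": 0,"dx": 0,"dy": 0,"dz": 0},
    {"grip": 0,"turn": 0,"dx": 0,"dy": 0,"dz": 0},
  ],
  force=15,
)

```text
clock: 5.45
tool_pos: [0.4266, -0.295, 0.0976]
eef_rot: [0.996, 0.091, 0.001, 0.0]
contact_force: [-1.2, 0.1, 6.8]
opening: 0.152
```

Run:
```python
from h import *
p=shot("wrist","w4")
```

```text
w4 pos [ 426.6 -295.    97.6] yaw 10.41 F [-1.2  0.1  6.8] op 0.152 t 5.45
```

View pics/w4.png

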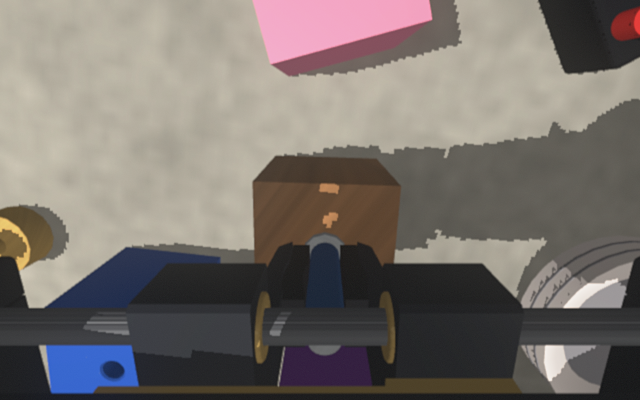

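Gripped: opening 13.4 mm on the 14 mm handle. The tool can't tilt, so the punch has to. I'll lift it until the tip is about 8 mm deep in the block hole, then pivot it about the hole lip in a loose grip to the 40° lean, handle towards frame -x.

Emit:
send_rows(
  series=[
    {"grip": 0,"turn": 0,"dx": 0,"dy": 0,"dz": -8},
    {"grip": 0,"turn": 0,"dx": 0,"dy": 0,"dz": -15},
    {"grip": 0,"turn": 0,"dx": 0,"dy": 0,"dz": -15},
    {"grip": 0,"turn": 0,"dx": 0,"dy": 0,"dz": -15},
    {"grip": 0,"turn": 0,"dx": 0,"dy": 0,"dz": -9},
    {"grip": 0,"turn": 0,"dx": 0,"dy": 0,"dz": 0},
    {"grip": 0,"turn": 0,"dx": 0,"dy": 0,"dz": 0},
  ],
  force=15,
)

```text
clock: 6.2
tool_pos: [0.4259, -0.2946, 0.1586]
eef_rot: [0.996, 0.091, -0.0, -0.0]
contact_force: [-1.6, 0.1, -1.7]
opening: 0.153
```

Run:
```python
from h import *
p=shot("wrist","w5");p=shot("side","s5")
cv2.imwrite("pics/s5c.png",cv2.resize(p["img"][220:320,260:360,::-1],None,fx=5,fy=5,interpolation=cv2.INTER_CUBIC))
```

```text
w5 pos [ 425.9 -294.6  158.6] yaw 10.42 F [-1.6  0.1 -1.7] op 0.153 t 6.2
s5 pos [ 425.7 -294.5  158.3] yaw 10.42 F [ 0.3 -0.4 -1.1] op 0.156 t 6.25
```

View pics/w5.png

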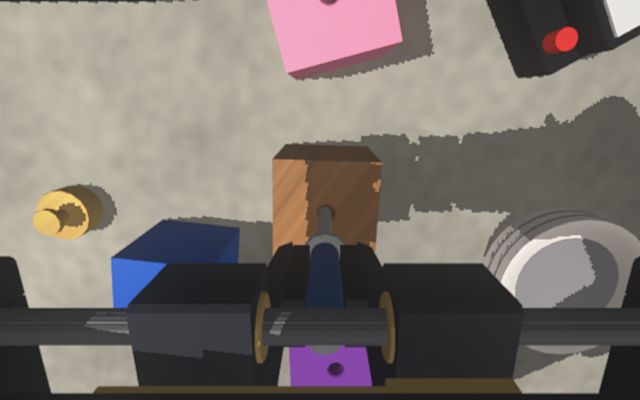

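View pics/s5c.png

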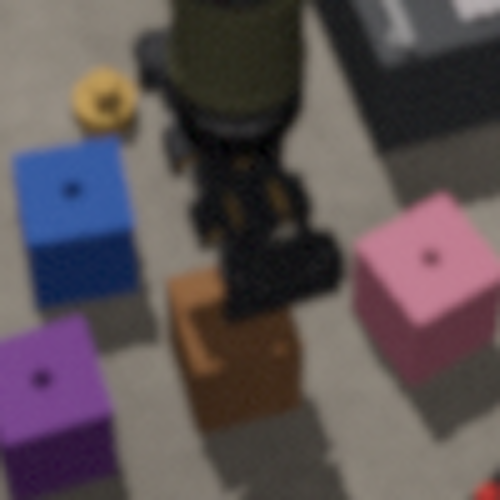

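The shank is in the hole and the punch is held upright. Now the pivot arc.

Emit:
send_rows(
  series=[
    {"grip": 0,"turn": 0,"dx": 0,"dy": 0,"dz": 0},
    {"grip": 0,"turn": 0,"dx": -10,"dy": 0,"dz": 0},
    {"grip": 0,"turn": 0,"dx": -9,"dy": 0,"dz": 0},
    {"grip": 0,"turn": 0,"dx": -8,"dy": 0,"dz": 1.5},
    {"grip": 0,"turn": 0,"dx": -8.5,"dy": 0,"dz": 2},
    {"grip": 0,"turn": 0,"dx": -8,"dy": 0,"dz": 3},
    {"grip": 0,"turn": 0,"dx": -7.5,"dy": 0,"dz": 3.4},
    {"grip": 0,"turn": 0,"dx": -7,"dy": 0,"dz": 4.3},
    {"grip": 0,"turn": 0,"dx": -7,"dy": 0,"dz": 4.7},
    {"grip": 0,"turn": 0,"dx": 0,"dy": 0,"dz": 0},
    {"grip": 0,"turn": 0,"dx": 0,"dy": 0,"dz": 0},
  ],
  force=5,
)

```text
clock: 7.4
tool_pos: [0.362, -0.3064, 0.1396]
eef_rot: [0.996, 0.091, -0.0, -0.0]
contact_force: [0.5, -0.2, -0.7]
opening: 0.154
```

Run:
```python
from h import *
p=shot("wrist","w6")
```

```text
w6 pos [ 362.  -306.4  139.6] yaw 10.41 F [ 0.5 -0.2 -0.7] op 0.154 t 7.4
```

View pics/w6.png

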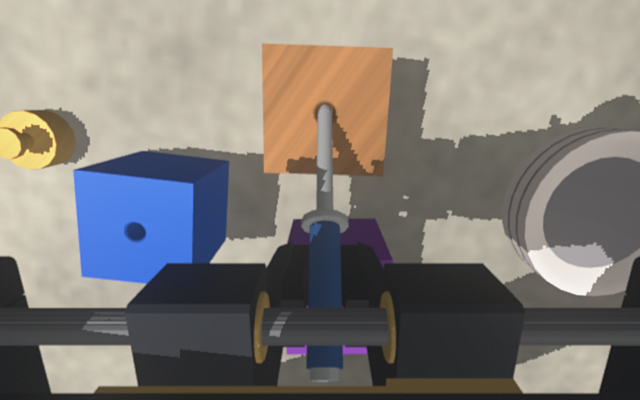

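The punch leans with its tip still in the hole (325,108) and its collar at (325,222). I'll measure the lean from depth.

```bash
cat >> h.py <<'E'
def lean(p,r0,r1,c0=300,c1=352,zmin=.09,show=True):
    """axis of the shank/handle seen by the wrist camera, in tool-yaw axes relative to TCP (mm)"""
    W=cloud(p); th=np.radians(10.42); e=np.array([[np.cos(th),np.sin(th),0],[np.sin(th),-np.cos(th),0],[0,0,1]])
    out=[]
    for v in range(r0,r1):
        d=p["depth"][v,c0:c1]; q=((W[v,c0:c1]-p["s"]["tool_pos"]*[1,1,0])@e.T)*1000
        ok=(d>0)&(q[:,2]>zmin*1000)
        if ok.sum()<5: continue
        q=q[ok]; k=q[:,2]; mid=np.median(q[:,1]); j=abs(q[:,1]-mid)<1.5
        out.append(np.r_[v,q[j].mean(0),ok.sum()])
    o=np.array(out); a=np.polyfit(o[:,1],o[:,3],1); b=np.polyfit(o[:,3],o[:,2],1)
    res=o[:,3]-np.polyval(a,o[:,1])
    print("lean deg",90-np.degrees(np.arctan(-a[0])) if a[0]<0 else a,"z at x=0",a[1],"rms",res.std(),"lateral slope deg",np.degrees(np.arctan(b[0])),"y",o[:,2].mean())
    return o
E
python3 - <<'E'
from h import *
p=load("w6")
o=lean(p,125,205);print(o[::10].round(1))
E
```

```text
lean deg 44.55870604033859 z at x=0 154.15541694860045 rms 0.3052838874041782 lateral slope deg 0.14213608818340218 y 0.039783951010061866
[[ 1.250e+02  5.840e+01  1.000e-01  9.480e+01  1.400e+01]
 [ 1.350e+02  5.370e+01 -2.000e-01  9.980e+01  1.500e+01]
 [ 1.450e+02  4.900e+01  1.000e-01  1.040e+02  1.600e+01]
 [ 1.550e+02  4.460e+01 -2.000e-01  1.085e+02  1.500e+01]
 [ 1.650e+02  4.030e+01  1.000e-01  1.133e+02  1.600e+01]
 [ 1.750e+02  3.610e+01  1.000e-01  1.171e+02  1.600e+01]
 [ 1.850e+02  3.220e+01  1.000e-01  1.218e+02  1.600e+01]
 [ 1.950e+02  2.820e+01  1.000e-01  1.254e+02  1.600e+01]]
```

Run:
```python
from h import *
p=load("w6")
for a,b in((236,300),(348,364),(236,364)):
    o=lean(p,a,b,305,345,.12)
    print(o[::8].round(1))
W=cloud(p);print(np.median(W[60:90,270:380,2]))
```

```text
lean deg 44.58415351351624 z at x=0 158.7112930499192 rms 0.2965591439265399 lateral slope deg 0.4642937439678923 y 0.021015018116339983
[[ 2.360e+02  1.470e+01 -2.000e-01  1.434e+02  3.100e+01]
 [ 2.440e+02  1.210e+01  1.000e-01  1.461e+02  3.200e+01]
 [ 2.520e+02  9.700e+00  1.000e-01  1.490e+02  4.000e+01]
 [ 2.600e+02  7.300e+00  1.000e-01  1.518e+02  4.000e+01]
 [ 2.680e+02  4.800e+00  1.000e-01  1.540e+02  4.000e+01]
 [ 2.760e+02  2.500e+00  1.000e-01  1.566e+02  4.000e+01]
 [ 2.840e+02 -1.000e-01  1.000e-01  1.584e+02  4.000e+01]
 [ 2.920e+02 -2.200e+00  0.000e+00  1.610e+02  4.000e+01]]
lean deg 41.63723284771446 z at x=0 156.7824320805838 rms 0.42258875750397756 lateral slope deg -1.0611380771401213 y -0.0076120675947167205
[[ 3.480e+02 -1.700e+01  0.000e+00  1.754e+02  3.600e+01]
 [ 3.560e+02 -1.830e+01 -1.000e-01  1.782e+02  3.500e+01]]
lean deg [  1.15551017 169.46400041] z at x=0 169.46400041007877 rms 24.144121016761055 lateral slope deg -0.05474987782814384 y -0.002068522041568983
[[ 2.360e+02  1.470e+01 -2.000e-01  1.434e+02  3.100e+01]
 [ 2.440e+02  1.210e+01  1.000e
[... 159 characters left out ...]
800e+00  1.000e-01  1.540e+02  4.000e+01]
 [ 2.760e+02  2.500e+00  1.000e-01  1.566e+02  4.000e+01]
 [ 2.840e+02 -1.000e-01  1.000e-01  1.584e+02  4.000e+01]
 [ 2.920e+02 -2.200e+00  0.000e+00  1.610e+02  4.000e+01]
 [ 3.000e+02 -4.500e+00  1.000e-01  1.632e+02  4.000e+01]
 [ 3.080e+02  2.660e+01 -0.000e+00  2.166e+02  4.000e+01]
 [ 3.160e+02  2.680e+01 -1.000e-01  2.199e+02  4.000e+01]
 [ 3.240e+02  2.540e+01 -1.000e-01  2.207e+02  4.000e+01]
 [ 3.320e+02  2.410e+01 -1.000e-01  2.217e+02  4.000e+01]
 [ 3.400e+02  2.220e+01 -1.000e-01  2.219e+02  4.000e+01]
 [ 3.480e+02 -1.700e+01  0.000e+00  1.754e+02  3.600e+01]
 [ 3.560e+02 -1.830e+01 -1.000e-01  1.782e+02  3.500e+01]]
0.08245309117724713
```

The lean is about 44° and the tip sits near the block's top surface, 63 mm ahead of the TCP and 56 mm below it. That's close enough for the bore to align it in a loose grip. I'll tighten, lift clear and re-measure with the tip visible.

Emit:
send_rows(
  series=[
    {"grip": 0,"turn": 0,"dx": 0,"dy": 0,"dz": 0},
    {"grip": 0,"turn": 0,"dx": -4,"dy": 0,"dz": -4},
    {"grip": 0,"turn": 0,"dx": -8,"dy": 0,"dz": -10},
    {"grip": 0,"turn": 0,"dx": 0,"dy": 0,"dz": -25},
    {"grip": 0,"turn": 0,"dx": 0,"dy": 0,"dz": -35},
    {"grip": 0,"turn": 0,"dx": 0,"dy": 0,"dz": -40},
    {"grip": 0,"turn": 0,"dx": 0,"dy": 0,"dz": 0},
    {"grip": 0,"turn": 0,"dx": 0,"dy": 0,"dz": 0},
  ],
  force=30,
)

```text
clock: 8.25
tool_pos: [0.3499, -0.309, 0.2549]
eef_rot: [0.996, 0.09, 0.001, 0.001]
contact_force: [0.0, 0.5, -1.1]
opening: 0.146
```

Run:
```python
from h import *
p=shot("wrist","w7")
cv2.imwrite("pics/w7c.png",cv2.resize(p["img"][80:390,250:400,::-1],None,fx=1.9*1,fy=1.9,interpolation=cv2.INTER_CUBIC))
```

```text
w7 pos [ 349.9 -309.   254.9] yaw 10.37 F [ 0.   0.5 -1.1] op 0.146 t 8.25
```

View pics/w7c.png

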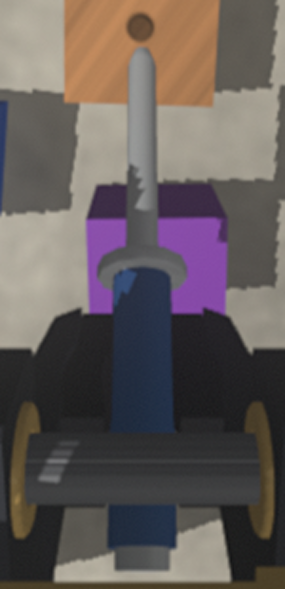

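```bash
cat >> h.py <<'E'
TH=np.radians(10.42); E=np.array([[np.cos(TH),np.sin(TH),0],[np.sin(TH),-np.cos(TH),0],[0,0,1]])
def punch(p,sh=(135,205),ha=(236,300)):
    """fit axis in tool-aligned axes relative to TCP (mm, z up) by surface rows of shank and handle"""
    W=cloud(p); q=((W-p["s"]["tool_pos"])@E.T)*1000
    pts=[];rad=[]
    for (a,b),r in((sh,4),(ha,7)):
        for v in range(a,b):
            z=q[v,318:332]; pts.append(np.median(z[:,[0,2]],0)); rad.append(r)
    pts=np.array(pts);rad=np.array(rad)
    from scipy.optimize import least_squares
    f=lambda x:(pts[:,0]*np.cos(x[0])+pts[:,1]*np.sin(x[0]))-x[1]-rad
    s=least_squares(f,[.7,0],loss="soft_l1"); th,c=s.x
    a=np.array([-np.sin(th),np.cos(th)]);n=np.array([np.cos(th),np.sin(th)])
    print("lean",np.degrees(th).round(2),"offset of axis from TCP along n",c.round(2),"from grasp pt",(c-19*np.sin(th)).round(2),"rms",f(s.x).std().round(2))
    return th,c,a,n,q
E
python3 - <<'E'
from h import *
p=load("w7"); th,c,a,n,q=punch(p)
for v in range(98,116,2): print(v,q[v,324].round(1),p["depth"][v,324].round(3))
# tip: axis point whose pixel is row 105.3 (face/edge)
from scipy.optimize import brentq
def row(t,off): 
    X=n*(c+off)+a*t; w=E.T@np.array([X[0],0,X[1]])/1000+p["s"]["tool_pos"]; return proj(p,w)[0]
for off in(0,2.5):
  t=brentq(lambda t:row(t,off)[1]-104.5,-150,0); print("tip t",t,"tip rel TCP",(n*c+a*t).round(1),row(t,off))
# collar top front edge, s=74 r=11 ; cap top s=137
for s in(70,74,137): print(s,row(t+s,0),row(t+s,11 if s<80 else 7))
E
```

```text
lean 44.13 offset of axis from TCP along n 6.22 from grasp pt -7.01 rms 0.23
98 [  73.2    0.5 -244.5] 0.375
100 [  71.2    0.5 -245.3] 0.377
102 [  69.5    0.3 -171.2] 0.306
104 [  67.9    0.3 -171.8] 0.307
106 [ 68.1   0.  -56.3] 0.196
108 [ 67.1  -0.  -53.5] 0.193
110 [ 66.   -0.  -52.5] 0.193
112 [ 65.   -0.  -51.7] 0.192
114 [ 64.   -0.  -50.6] 0.191
tip t -92.40134456137663 tip rel TCP [ 68.8 -62. ] [323.96462437 104.5       ]
tip t -89.88777893058112 tip rel TCP [ 67.1 -60.2] [323.97907252 104.5       ]
70 [324.2589789  217.89994572] [324.31022459 206.5036119 ]
74 [324.27900747 225.61594601] [324.332163   214.55163085]
137 [324.67430834 377.9054218 ] [324.7347533  376.66525757]
```

The tip is at +67.0 x and -60.2 z relative to the TCP, with a lean of 44.1°. I carry it to 30 mm above the mouth along the bore axis.

Emit:
send_rows(
  series=[
    {"grip": 0,"turn": 0,"dx": 20,"dy": -29,"dz": 0},
    {"grip": 0,"turn": 0,"dx": 20,"dy": -29,"dz": 0},
    {"grip": 0,"turn": 0,"dx": 20,"dy": -29,"dz": 0},
    {"grip": 0,"turn": 0,"dx": 20,"dy": -29,"dz": 0},
    {"grip": 0,"turn": 0,"dx": 20,"dy": -29,"dz": 0},
    {"grip": 0,"turn": 0,"dx": 20,"dy": -29,"dz": 0},
    {"grip": 0,"turn": 0,"dx": 20,"dy": -29,"dz": 0},
    {"grip": 0,"turn": 0,"dx": 19,"dy": -30.5,"dz": 10},
    {"grip": 0,"turn": 0,"dx": 0,"dy": 0,"dz": 18},
    {"grip": 0,"turn": 0,"dx": 0,"dy": 0,"dz": 0},
    {"grip": 0,"turn": 0,"dx": 0,"dy": 0,"dz": 0},
  ],
  force=30,
)

```text
clock: 9.4
tool_pos: [0.4631, -0.051, 0.2249]
eef_rot: [0.996, 0.09, -0.002, 0.0]
contact_force: [0.4, -0.1, -0.8]
opening: 0.15
```

```bash
cat >> h.py <<'E'
M=np.array([548.9,-35.0,143.6])
def bore(pt): # world mm -> coordinates (across in xz plane, lateral y(tool), along up) rel mouth
    d=E@(np.asarray(pt)-M); th=np.radians(40)
    return np.array([d[0]*np.cos(th)+d[2]*np.sin(th), d[1], -d[0]*np.sin(th)+d[2]*np.cos(th)])
E
python3 - <<'E'
from h import *
p=shot("wrist","w8"); punch(p)
tip=p["s"]["tool_pos"]*1000+E.T@np.array([67,0,-60.2]); print("tip",tip,"bore coords",bore(tip))
print(proj(p,M/1000),proj(p,tip/1000))
cv2.imwrite("pics/w8c.png",cv2.resize(p["img"][20:240,240:430,::-1],None,fx=2.7,fy=2.7,interpolation=cv2.INTER_CUBIC))
E
```

```text
w8 pos [463.1 -51.  224.9] yaw 10.37 F [ 0.4 -0.1 -0.8] op 0.15 t 9.4
lean 43.89 offset of axis from TCP along n 6.18 from grasp pt -6.99 rms 0.2
tip [529.03227693 -38.84252423 164.69886581] bore coords [-1.93885111  0.18582947 29.16950247]
[[323.80836451  71.87760971]] [[324.15395258 107.28465969]]
```

View pics/w8c.png

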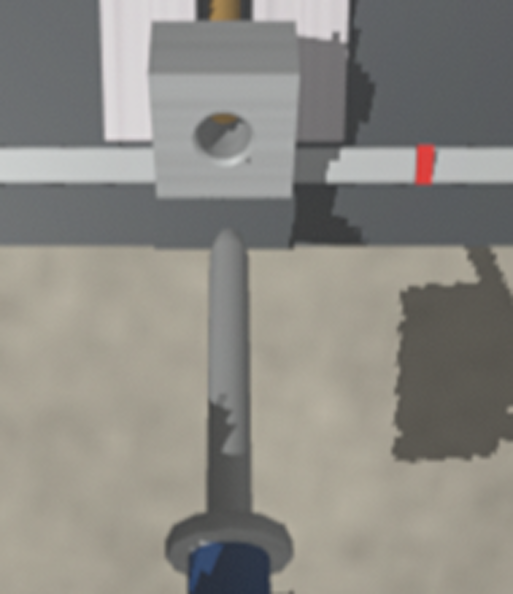

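Run:
```python
from h import *
p=load("w8"); im=p["img"]
print(atz(p,322.6,70.7,.1436)*1000)
# ellipse detection of bore
g=cv2.cvtColor(im[40:95,290:360],cv2.COLOR_RGB2GRAY); g=cv2.resize(g,None,fx=6,fy=6,interpolation=cv2.INTER_CUBIC)
_,b=cv2.threshold(g,0,255,cv2.THRESH_OTSU)
cv2.imwrite("pics/w8b.png",cv2.resize(im[40:95,290:360,::-1],None,fx=10,fy=10,interpolation=cv2.INTER_CUBIC))
# face corners check: boss face via depth plane
W=cloud(p)*1000; q=(W-M)@E.T; b2=np.zeros((400,640),bool); b2[40:95,290:355]=1
th=np.radians(40); n=np.array([-np.sin(th),0,np.cos(th)])
m=b2&(abs(q@n)<1.5); print(m.sum()); f=np.c_[q[m][:,0]*np.cos(th)+q[m][:,2]*np.sin(th),q[m][:,1]]
m2=(abs(f[:,0])<20)&(abs(f[:,1])<20); print(f[m2].min(0),f[m2].max(0),np.percentile(f[m2],[1,99],axis=0), (q[m]@n)[m2].mean())
```

```text
[549.42802444 -34.15885888 143.6       ]
2294
[-17.68616322 -17.4198306 ] [17.14944377 15.67015509] [[-17.05916223 -16.68776113]
 [ 16.8263789   14.80292412]] 0.2593210154800443
```

View pics/w8b.png

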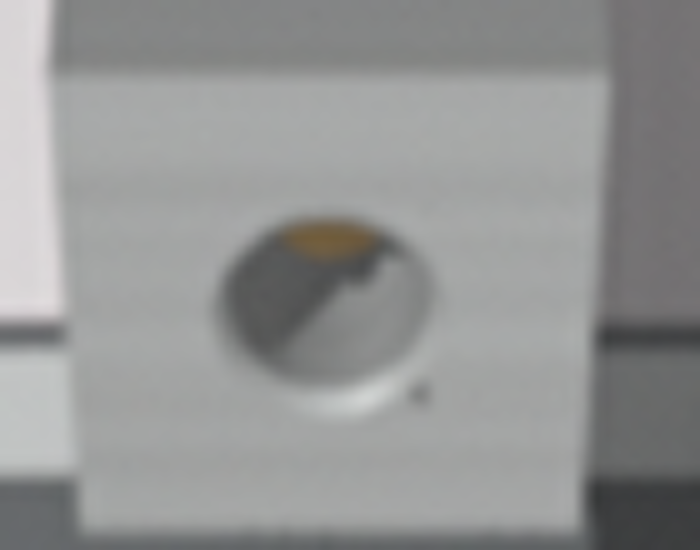

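The bore mouth at (322.5,71.5) sits 0.9 mm to the left of my estimate, and brass shows inside it. I correct for that and approach to 5 mm off the mouth.

Emit:
send_rows(
  series=[
    {"grip": 0,"turn": 0,"dx": 1.7,"dy": -1.1,"dz": -1.4},
    {"grip": 0,"turn": 0,"dx": 5.1,"dy": 0,"dz": 6.1},
    {"grip": 0,"turn": 0,"dx": 5.1,"dy": 0,"dz": 6.1},
    {"grip": 0,"turn": 0,"dx": 5.1,"dy": 0,"dz": 6.1},
    {"grip": 0,"turn": 0,"dx": 0,"dy": 0,"dz": 0},
    {"grip": 0,"turn": 0,"dx": 0,"dy": 0,"dz": 0},
    {"grip": 0,"turn": 0,"dx": 0,"dy": 0,"dz": 0},
  ],
  force=30,
)

```text
clock: 10.15
tool_pos: [0.4809, -0.0461, 0.2089]
eef_rot: [0.996, 0.091, -0.0, 0.0]
contact_force: [-0.5, 0.9, -1.8]
opening: 0.147
```

```bash
sed -i 's/^M=.*/M=np.array([549.1,-34.1,143.6])/' h.py
python3 - <<'E'
from h import *
p=shot("wrist","w9"); punch(p)
tip=p["s"]["tool_pos"]*1000+E.T@np.array([67,0,-60.2]); print("tip",tip,"bore coords",bore(tip))
print(proj(p,M/1000),proj(p,tip/1000))
cv2.imwrite("pics/w9c.png",cv2.resize(p["img"][60:180,260:390,::-1],None,fx=4.5,fy=4.5,interpolation=cv2.INTER_CUBIC))
E
```

```text
w9 pos [480.9 -46.1 208.9] yaw 10.42 F [-0.5  0.9 -1.8] op 0.147 t 10.15
lean 44.08 offset of axis from TCP along n 6.15 from grasp pt -7.07 rms 0.18
tip [546.81139339 -33.99586633 148.71970125] bore coords [ 1.58104639 -0.51633938  5.35663989]
[[325.15496467 103.46026874]] [[324.2706592  107.65597802]]
```

View pics/w9c.png

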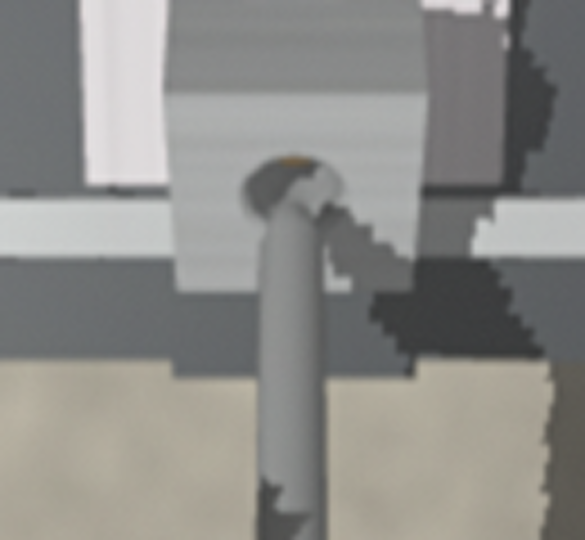

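The tip is centred over the mouth, with the mouth centre at (294,190) in the crop and the tip at (291,195). Insert 9 mm along the bore axis.

Emit:
send_rows(
  series=[
    {"grip": 0,"turn": 0,"dx": -0.8,"dy": 0,"dz": 0.6},
    {"grip": 0,"turn": 0,"dx": 2,"dy": 0,"dz": 2.4},
    {"grip": 0,"turn": 0,"dx": 2,"dy": 0,"dz": 2.4},
    {"grip": 0,"turn": 0,"dx": 2,"dy": 0,"dz": 2.4},
    {"grip": 0,"turn": 0,"dx": 0,"dy": 0,"dz": 0},
    {"grip": 0,"turn": 0,"dx": 0,"dy": 0,"dz": 0},
  ],
  force=30,
)

```text
clock: 10.8
tool_pos: [0.4862, -0.0451, 0.201]
eef_rot: [0.996, 0.091, -0.0, 0.0]
contact_force: [-0.6, -0.2, -1.0]
opening: 0.153
```

Run:
```python
from h import *
p=shot("wrist","w10"); punch(p)
tip=p["s"]["tool_pos"]*1000+E.T@np.array([67,0,-60.2]); print("tip",tip,"bore coords",bore(tip))
cv2.imwrite("pics/w10c.png",cv2.resize(p["img"][60:180,260:390,::-1],None,fx=4.5,fy=4.5,interpolation=cv2.INTER_CUBIC))
```

```text
w10 pos [486.2 -45.1 201. ] yaw 10.42 F [-0.6 -0.2 -1. ] op 0.153 t 10.8
lean 44.11 offset of axis from TCP along n 6.2 from grasp pt -7.02 rms 0.21
tip [552.06604809 -32.98054552 140.76414418] bore coords [ 0.56689965 -0.56454612 -4.17763214]
```

View pics/w10c.png

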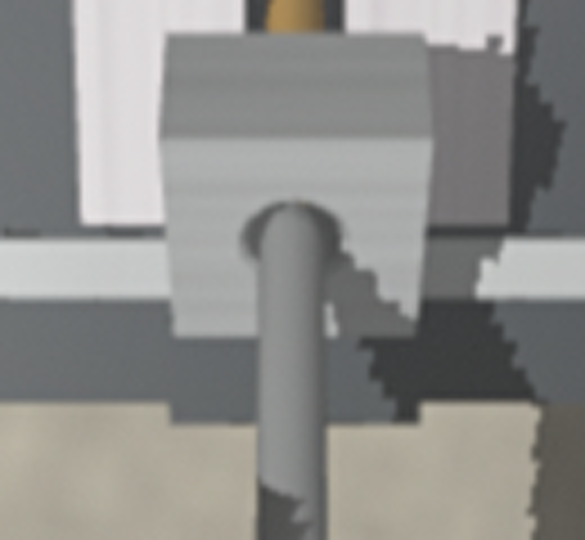

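The tip is inside the bore. I push on with a firmer grip and watch the force.

Emit:
send_rows(
  series=[
    {"grip": 0,"turn": 0,"dx": 0,"dy": 0,"dz": 0},
    {"grip": 0,"turn": 0,"dx": 1.6,"dy": 0,"dz": 1.9},
    {"grip": 0,"turn": 0,"dx": 1.6,"dy": 0,"dz": 1.9},
    {"grip": 0,"turn": 0,"dx": 1.6,"dy": 0,"dz": 1.9},
    {"grip": 0,"turn": 0,"dx": 0,"dy": 0,"dz": 0},
  ],
  force=50,
)

```text
clock: 11.35
tool_pos: [0.4909, -0.0443, 0.1951]
eef_rot: [0.996, 0.091, -0.0, 0.0]
contact_force: [0.1, -0.9, -1.3]
opening: 0.144
```

```bash
cat >> h.py <<'E'
def rep(off=(67,0,-60.2)):
    from plant import get_state
    s=get_state(); t=s["tool_pos"]*1000+E.T@np.array(off); f=E@s["contact_force"]; th=np.radians(40)
    print("tip bore",bore(t).round(2),"F axial",(-f[0]*np.sin(th)+f[2]*np.cos(th)).round(1),"across",(f[0]*np.cos(th)+f[2]*np.sin(th)).round(1),"lat",f[1].round(1),"op",s["opening"].round(3) if hasattr(s["opening"],"round") else s["opening"],"t",s["clock"])
E
python3 -c "
from h import *
rep()"
```

```text
tip bore [  0.48  -0.55 -11.74] F axial -1.0 across -0.9 lat 0.9 op 0.14374411097223982 t 11.35
```

Emit:
send_rows(
  series=[
    {"grip": 0,"turn": 0,"dx": 1.6,"dy": 0,"dz": 1.9},
    {"grip": 0,"turn": 0,"dx": 1.3,"dy": 0,"dz": 1.5},
    {"grip": 0,"turn": 0,"dx": 0,"dy": 0,"dz": 0},
  ],
  force=50,
)

```text
clock: 11.65
tool_pos: [0.4923, -0.044, 0.192]
eef_rot: [0.996, 0.091, -0.001, 0.0]
contact_force: [-3.4, -0.5, 4.9]
opening: 0.146
```

```bash
python3 -c "
from h import *
rep();p=shot('wrist','w11');punch(p)"
```

```text
tip bore [ -0.43  -0.5  -15.08] F axial 5.9 across 0.5 lat -0.2 op 0.14570316509266446 t 11.65
w11 pos [492.3 -44.  192. ] yaw 10.4 F [-3.4 -0.5  4.9] op 0.146 t 11.65
lean 44.77 offset of axis from TCP along n 6.27 from grasp pt -7.11 rms 0.19
```

Contact with the pin: 5.9 N axial. I continue with small steps.

Emit:
send_rows(
  series=[
    {"grip": 0,"turn": 0,"dx": 1.3,"dy": 0,"dz": 1.5},
    {"grip": 0,"turn": 0,"dx": 1.3,"dy": 0,"dz": 1.5},
    {"grip": 0,"turn": 0,"dx": 1.3,"dy": 0,"dz": 1.5},
    {"grip": 0,"turn": 0,"dx": 1.3,"dy": 0,"dz": 1.5},
    {"grip": 0,"turn": 0,"dx": 0,"dy": 0,"dz": 0},
  ],
  force=60,
)

```text
clock: 12.2
tool_pos: [0.4975, -0.0431, 0.186]
eef_rot: [0.996, 0.091, -0.001, 0.0]
contact_force: [-4.9, -0.3, 5.0]
opening: 0.144
```

```bash
python3 -c "
from h import *
rep();p=shot('wrist','w12');punch(p,sh=(150,205))"
```

```text
tip bore [ -0.27  -0.49 -23.04] F axial 7.0 across -0.5 lat -0.6 op 0.1438740635597573 t 12.2
w12 pos [497.5 -43.1 186. ] yaw 10.41 F [-4.9 -0.3  5. ] op 0.144 t 12.2
lean 44.62 offset of axis from TCP along n 6.28 from grasp pt -7.07 rms 0.21
```

View pics/w12.png

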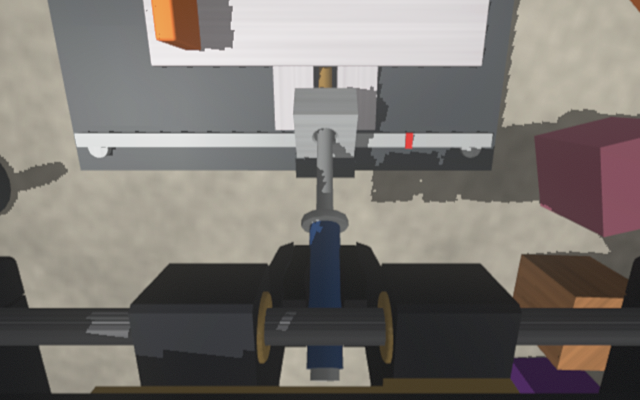

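The pin slides at about 7 N with no slip in the grip. With the punch 23 mm deep, I loosen the grip and swing the hand 6.5 mm to bring the lean to 40°.

Emit:
send_rows(
  series=[
    {"grip": 0,"turn": 0,"dx": 0,"dy": 0,"dz": 0},
    {"grip": 0,"turn": 0,"dx": 1.7,"dy": 0,"dz": -1.4},
    {"grip": 0,"turn": 0,"dx": 1.7,"dy": 0,"dz": -1.4},
    {"grip": 0,"turn": 0,"dx": 1.6,"dy": 0,"dz": -1.4},
    {"grip": 0,"turn": 0,"dx": 0,"dy": 0,"dz": 0},
  ],
  force=7,
)

```text
clock: 12.75
tool_pos: [0.5036, -0.042, 0.1904]
eef_rot: [0.996, 0.091, -0.0, 0.0]
contact_force: [-4.6, -1.0, 4.3]
opening: 0.156
```

```bash
python3 -c "
from h import *
rep();p=shot('wrist','w13');punch(p,sh=(155,205))"
```

```text
tip bore [  7.31  -0.51 -23.63] F axial 6.3 across -0.9 lat 0.1 op 0.15571044415565155 t 12.75
w13 pos [503.6 -42.  190.4] yaw 10.42 F [-4.6 -1.   4.3] op 0.156 t 12.75
lean 40.48 offset of axis from TCP along n 5.21 from grasp pt -7.13 rms 0.17
```

View pics/w13.png

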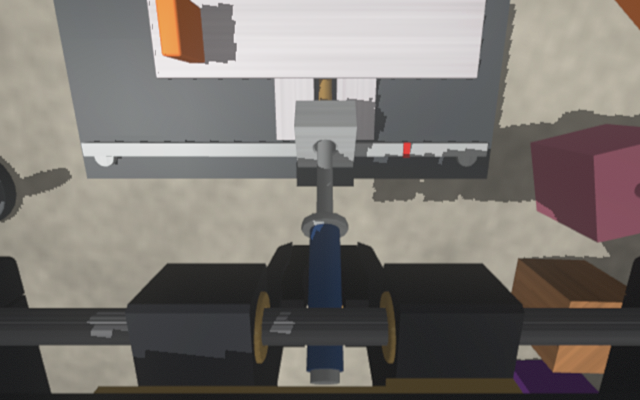

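The lean is 40.5° and the axis is centred in the bore. I drive on at full grip.

Emit:
send_rows(
  series=[
    {"grip": 0,"turn": 0,"dx": 0,"dy": 0,"dz": 0},
    {"grip": 0,"turn": 0,"dx": 0,"dy": 0,"dz": 0},
    {"grip": 0,"turn": 0,"dx": 1.6,"dy": 0,"dz": 1.9},
    {"grip": 0,"turn": 0,"dx": 1.6,"dy": 0,"dz": 1.9},
    {"grip": 0,"turn": 0,"dx": 1.6,"dy": 0,"dz": 1.9},
    {"grip": 0,"turn": 0,"dx": 1.6,"dy": 0,"dz": 1.9},
    {"grip": 0,"turn": 0,"dx": 1.6,"dy": 0,"dz": 1.9},
    {"grip": 0,"turn": 0,"dx": 1.6,"dy": 0,"dz": 1.9},
    {"grip": 0,"turn": 0,"dx": 0,"dy": 0,"dz": 0},
  ],
  force=60,
)

```text
clock: 13.7
tool_pos: [0.5128, -0.0403, 0.1787]
eef_rot: [0.996, 0.091, -0.001, 0.0]
contact_force: [-4.8, -1.2, 3.9]
opening: 0.145
```

```bash
python3 -c "
from h import *
rep();p=shot('wrist','w14');punch(p,sh=(170,205))
cv2.imwrite('pics/w14c.png',cv2.resize(p['img'][80:260,250:400,::-1],None,fx=3.3,fy=3.3,interpolation=cv2.INTER_CUBIC))"
```

```text
tip bore [  7.    -0.46 -38.66] F axial 6.2 across -1.3 lat 0.3 op 0.14498765327191743 t 13.7
w14 pos [512.8 -40.3 178.7] yaw 10.41 F [-4.8 -1.2  3.9] op 0.145 t 13.7
lean 40.56 offset of axis from TCP along n 5.23 from grasp pt -7.13 rms 0.19
```

View pics/w14c.png

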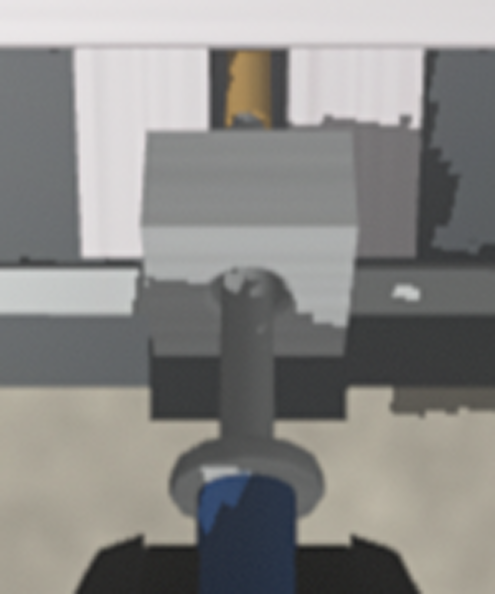

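The lean holds at 40.6°, the depth is about 38 mm, and the stop lies at 51–65. I continue, slower near the stop.

Emit:
send_rows(
  series=[
    {"grip": 0,"turn": 0,"dx": 1.3,"dy": 0,"dz": 1.5},
    {"grip": 0,"turn": 0,"dx": 1.3,"dy": 0,"dz": 1.5},
    {"grip": 0,"turn": 0,"dx": 1.3,"dy": 0,"dz": 1.5},
    {"grip": 0,"turn": 0,"dx": 1.3,"dy": 0,"dz": 1.5},
    {"grip": 0,"turn": 0,"dx": 0.6,"dy": 0,"dz": 0.8},
    {"grip": 0,"turn": 0,"dx": 0.6,"dy": 0,"dz": 0.8},
    {"grip": 0,"turn": 0,"dx": 0,"dy": 0,"dz": 0},
  ],
  force=60,
)

```text
clock: 14.45
tool_pos: [0.519, -0.0392, 0.1712]
eef_rot: [0.996, 0.091, -0.001, 0.0]
contact_force: [-5.4, -1.4, 5.0]
opening: 0.142
```

```bash
python3 -c "
from h import *
rep()"
```

```text
tip bore [  6.99  -0.46 -48.41] F axial 7.4 across -1.0 lat 0.4 op 0.1420301407349224 t 14.45
```

Emit:
send_rows(
  series=[
    {"grip": 0,"turn": 0,"dx": 0.6,"dy": 0,"dz": 0.7},
    {"grip": 0,"turn": 0,"dx": 0.6,"dy": 0,"dz": 0.8},
    {"grip": 0,"turn": 0,"dx": 0.7,"dy": 0,"dz": 0.8},
    {"grip": 0,"turn": 0,"dx": 0,"dy": 0,"dz": 0},
  ],
  force=60,
)

```text
clock: 14.85
tool_pos: [0.5209, -0.0388, 0.1689]
eef_rot: [0.996, 0.091, -0.001, 0.0]
contact_force: [-5.5, -0.6, 5.5]
opening: 0.144
```

```bash
python3 -c "
from h import *
rep()"
```

```text
tip bore [  6.97  -0.45 -51.39] F axial 7.8 across -0.7 lat -0.4 op 0.14412133766690718 t 14.85
```

Emit:
send_rows(
  series=[
    {"grip": 0,"turn": 0,"dx": 0.6,"dy": 0,"dz": 0.7},
    {"grip": 0,"turn": 0,"dx": 0.6,"dy": 0,"dz": 0.8},
    {"grip": 0,"turn": 0,"dx": 0.7,"dy": 0,"dz": 0.8},
    {"grip": 0,"turn": 0,"dx": 0,"dy": 0,"dz": 0},
  ],
  force=60,
)

```text
clock: 15.25
tool_pos: [0.5227, -0.0385, 0.1666]
eef_rot: [0.996, 0.091, -0.001, 0.0]
contact_force: [-5.0, -1.7, 5.4]
opening: 0.147
```

```bash
python3 -c "
from h import *
rep()"
```

```text
tip bore [  6.94  -0.44 -54.39] F axial 7.5 across -0.6 lat 0.8 op 0.14722443648668734 t 15.25
```

Emit:
send_rows(
  series=[
    {"grip": 0,"turn": 0,"dx": 0.6,"dy": 0,"dz": 0.7},
    {"grip": 0,"turn": 0,"dx": 0.6,"dy": 0,"dz": 0.8},
    {"grip": 0,"turn": 0,"dx": 0.7,"dy": 0,"dz": 0.8},
    {"grip": 0,"turn": 0,"dx": 0,"dy": 0,"dz": 0},
  ],
  force=60,
)

```text
clock: 15.65
tool_pos: [0.5246, -0.0381, 0.1643]
eef_rot: [0.996, 0.091, -0.001, 0.0]
contact_force: [-5.5, -0.9, 5.3]
opening: 0.141
```

```bash
python3 -c "
from h import *
rep()"
```

```text
tip bore [  6.9   -0.48 -57.37] F axial 7.7 across -0.8 lat -0.1 op 0.14093843540140566 t 15.65
```

Emit:
send_rows(
  series=[
    {"grip": 0,"turn": 0,"dx": 0.6,"dy": 0,"dz": 0.7},
    {"grip": 0,"turn": 0,"dx": 0.6,"dy": 0,"dz": 0.8},
    {"grip": 0,"turn": 0,"dx": 0.7,"dy": 0,"dz": 0.8},
    {"grip": 0,"turn": 0,"dx": 0,"dy": 0,"dz": 0},
  ],
  force=60,
)

```text
clock: 16.05
tool_pos: [0.5265, -0.0378, 0.162]
eef_rot: [0.996, 0.091, -0.001, 0.0]
contact_force: [-6.2, -0.8, 4.4]
opening: 0.144
```

```bash
python3 -c "
from h import *
rep();p=shot('wrist','w15');punch(p,sh=(185,205))
cv2.imwrite('pics/w15c.png',cv2.resize(p['img'][80:260,250:400,::-1],None,fx=3.3,fy=3.3,interpolation=cv2.INTER_CUBIC))"
```

```text
tip bore [  6.9   -0.47 -60.35] F axial 7.4 across -1.9 lat -0.3 op 0.14399751303124977 t 16.05
w15 pos [526.5 -37.8 162. ] yaw 10.41 F [-6.2 -0.8  4.4] op 0.144 t 16.05
lean 43.56 offset of axis from TCP along n 5.67 from grasp pt -7.42 rms 2.44
```

View pics/w15c.png

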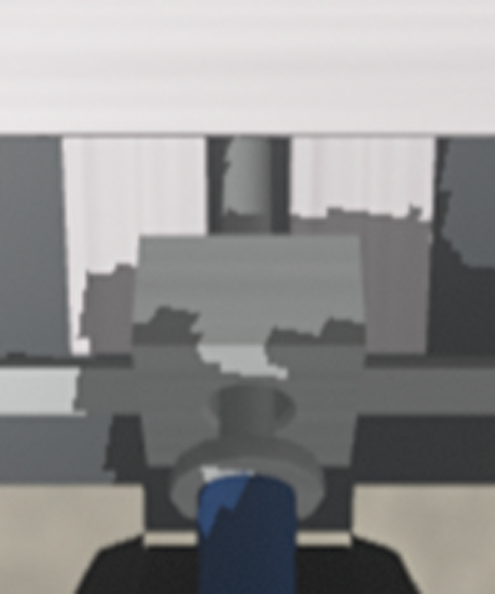

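The steel shank now shows through the shutter slot, and the collar is still about 10 mm above the mouth. I continue to the stop.

Emit:
send_rows(
  series=[
    {"grip": 0,"turn": 0,"dx": 0.6,"dy": 0,"dz": 0.7},
    {"grip": 0,"turn": 0,"dx": 0.6,"dy": 0,"dz": 0.8},
    {"grip": 0,"turn": 0,"dx": 0,"dy": 0,"dz": 0},
  ],
  force=60,
)

```text
clock: 16.4
tool_pos: [0.5276, -0.0376, 0.1605]
eef_rot: [0.996, 0.091, -0.001, 0.0]
contact_force: [-5.1, -1.0, 5.2]
opening: 0.143
```

```bash
python3 -c "
from h import *
rep()"
```

```text
tip bore [  6.84  -0.48 -62.27] F axial 7.3 across -0.6 lat 0.1 op 0.14268803975501157 t 16.4
```

Emit:
send_rows(
  series=[
    {"grip": 0,"turn": 0,"dx": 0.6,"dy": 0,"dz": 0.8},
    {"grip": 0,"turn": 0,"dx": 0.6,"dy": 0,"dz": 0.7},
    {"grip": 0,"turn": 0,"dx": 0,"dy": 0,"dz": 0},
  ],
  force=60,
)

```text
clock: 16.7
tool_pos: [0.5288, -0.0374, 0.159]
eef_rot: [0.996, 0.091, -0.001, 0.0]
contact_force: [-5.2, -0.8, 4.3]
opening: 0.143
```

```bash
python3 -c "
from h import *
rep()"
```

```text
tip bore [  6.82  -0.43 -64.19] F axial 6.7 across -1.2 lat -0.1 op 0.14256752834443992 t 16.7
```

Emit:
send_rows(
  series=[
    {"grip": 0,"turn": 0,"dx": 0.6,"dy": 0,"dz": 0.8},
    {"grip": 0,"turn": 0,"dx": 0.6,"dy": 0,"dz": 0.7},
    {"grip": 0,"turn": 0,"dx": 0,"dy": 0,"dz": 0},
  ],
  force=60,
)

```text
clock: 17.0
tool_pos: [0.5288, -0.0374, 0.1577]
eef_rot: [0.996, 0.091, -0.002, 0.0]
contact_force: [-9.1, -0.3, 9.4]
opening: 0.144
```

```bash
python3 -c "
from h import *
rep();p=shot('wrist','w16')
cv2.imwrite('pics/w16c.png',cv2.resize(p['img'][120:260,270:380,::-1],None,fx=4,fy=4,interpolation=cv2.INTER_CUBIC))"
```

```text
tip bore [  5.98  -0.46 -65.16] F axial 12.9 across -0.9 lat -1.4 op 0.14371348855932453 t 17.0
w16 pos [528.8 -37.4 157.7] yaw 10.4 F [-9.1 -0.3  9.4] op 0.144 t 17.0
```

View pics/w16c.png

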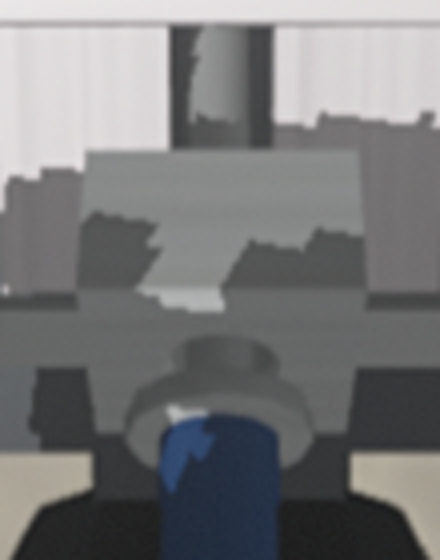

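Axial force is rising (12.9 N), the hand has stopped advancing, and the collar is still clear of the boss, so this is the stop. I build up gently.

Emit:
send_rows(
  series=[
    {"grip": 0,"turn": 0,"dx": 0.4,"dy": 0,"dz": 0.4},
    {"grip": 0,"turn": 0,"dx": 0.3,"dy": 0,"dz": 0.4},
    {"grip": 0,"turn": 0,"dx": 0,"dy": 0,"dz": 0},
  ],
  force=60,
)

```text
clock: 17.35
tool_pos: [0.5285, -0.0374, 0.1572]
eef_rot: [0.996, 0.091, -0.003, 0.0]
contact_force: [-10.9, -1.5, 14.1]
opening: 0.142
```

```bash
python3 -c "
from h import *
rep()"
```

```text
tip bore [  5.38  -0.43 -65.38] F axial 17.8 across 0.6 lat -0.5 op 0.14161519372131046 t 17.35
```

Emit:
send_rows(
  series=[
    {"grip": 0,"turn": 0,"dx": 0.4,"dy": 0,"dz": 0.4},
    {"grip": 0,"turn": 0,"dx": 0.3,"dy": 0,"dz": 0.4},
    {"grip": 0,"turn": 0,"dx": 0,"dy": 0,"dz": 0},
  ],
  force=60,
)

```text
clock: 17.65
tool_pos: [0.5281, -0.0376, 0.1566]
eef_rot: [0.996, 0.09, -0.004, 0.001]
contact_force: [-13.7, -2.1, 18.6]
opening: 0.14
```

```bash
python3 -c "
from h import *
rep()"
```

```text
tip bore [  4.67  -0.32 -65.56] F axial 23.2 across 1.4 lat -0.4 op 0.1395855195470402 t 17.65
```

Emit:
send_rows(
  series=[
    {"grip": 0,"turn": 0,"dx": 0.3,"dy": 0,"dz": 0.4},
    {"grip": 0,"turn": 0,"dx": 0,"dy": 0,"dz": 0},
    {"grip": 0,"turn": 0,"dx": 0,"dy": 0,"dz": 0},
  ],
  force=60,
)

```text
clock: 17.95
tool_pos: [0.528, -0.0377, 0.1563]
eef_rot: [0.996, 0.09, -0.004, 0.001]
contact_force: [-14.7, -1.3, 20.4]
opening: 0.145
```

```bash
python3 -c "
from h import *
rep()
p=shot('wrist','w17');punch(p,sh=(200,205))
rep()"
```

```text
tip bore [  4.39  -0.31 -65.64] F axial 25.0 across 1.8 lat -1.4 op 0.1451042290689954 t 17.95
w17 pos [528.  -37.7 156.3] yaw 10.38 F [-14.7  -1.3  20.4] op 0.145 t 17.95
lean 43.15 offset of axis from TCP along n 5.66 from grasp pt -7.33 rms 1.15
tip bore [  4.4   -0.31 -65.66] F axial 24.8 across 1.4 lat -0.9 op 0.14570578669091244 t 18.0
```

Emit:
send_rows(
  series=[
    {"grip": 0,"turn": 0,"dx": 0.2,"dy": 0,"dz": 0.2},
    {"grip": 0,"turn": 0,"dx": 0,"dy": 0,"dz": 0},
    {"grip": 0,"turn": 0,"dx": 0,"dy": 0,"dz": 0},
  ],
  force=60,
)

```text
clock: 18.3
tool_pos: [0.5279, -0.0377, 0.1562]
eef_rot: [0.996, 0.09, -0.004, 0.001]
contact_force: [-15.4, -1.6, 20.7]
opening: 0.143
```

```bash
python3 -c "
from h import *
rep()"
```

```text
tip bore [  4.23  -0.25 -65.71] F axial 25.8 across 1.5 lat -1.2 op 0.1434557589553833 t 18.3
```

The press on the stop is 25.8 N. I retract straight along the bore axis.

Emit:
send_rows(
  series=[
    {"grip": 0,"turn": 0,"dx": -1.6,"dy": 0,"dz": -1.9},
    {"grip": 0,"turn": 0,"dx": -3.2,"dy": 0,"dz": -3.8},
    {"grip": 0,"turn": 0,"dx": -6.4,"dy": 0,"dz": -7.7},
    {"grip": 0,"turn": 0,"dx": -6.4,"dy": 0,"dz": -7.7},
    {"grip": 0,"turn": 0,"dx": -6.4,"dy": 0,"dz": -7.7},
    {"grip": 0,"turn": 0,"dx": -6.4,"dy": 0,"dz": -7.7},
    {"grip": 0,"turn": 0,"dx": -6.4,"dy": 0,"dz": -7.7},
    {"grip": 0,"turn": 0,"dx": -6.4,"dy": 0,"dz": -7.7},
    {"grip": 0,"turn": 0,"dx": -6.4,"dy": 0,"dz": -7.7},
    {"grip": 0,"turn": 0,"dx": -6.4,"dy": 0,"dz": -7.7},
    {"grip": 0,"turn": 0,"dx": -6.4,"dy": 0,"dz": -7.7},
    {"grip": 0,"turn": 0,"dx": 0,"dy": 0,"dz": 0},
    {"grip": 0,"turn": 0,"dx": 0,"dy": 0,"dz": 0},
  ],
  force=40,
)

```text
clock: 19.6
tool_pos: [0.4712, -0.0479, 0.2306]
eef_rot: [0.996, 0.091, 0.0, 0.0]
contact_force: [0.6, 0.6, -1.5]
opening: 0.146
```

```bash
python3 -c "
from h import *
rep();p=shot('wrist','w18');punch(p)
cv2.imwrite('pics/w18c.png',cv2.resize(p['img'][0:240,240:430,::-1],None,fx=2.4,fy=2.4,interpolation=cv2.INTER_CUBIC))"
```

```text
tip bore [ 7.96 -0.52 28.26] F axial -1.7 across -0.4 lat -0.5 op 0.14630898792291372 t 19.6
w18 pos [471.2 -47.9 230.6] yaw 10.41 F [ 0.6  0.6 -1.5] op 0.146 t 19.6
lean 41.17 offset of axis from TCP along n 5.28 from grasp pt -7.23 rms 0.2
```

View pics/w18c.png

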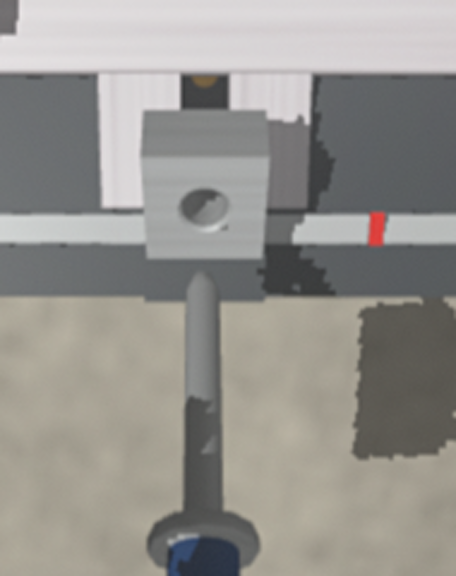

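The punch is out and the pin's end shows deep in the slot at crop (204,80). I re-measure the tip in the hand.

Run:
```python
from h import *
from scipy.optimize import brentq
p=load("w18"); th,c,a,n,q=punch(p)
def row(t,off): 
    X=n*(c+off)+a*t; w=E.T@np.array([X[0],0,X[1]])/1000+p["s"]["tool_pos"]; return proj(p,w)[0]
for v in range(108,122,2): print(v,q[v,324].round(1))
t=brentq(lambda t:row(t,2.5)[1]-113.0,-150,0); print("tip rel TCP",(n*c+a*t).round(1),"t",t,"a",a,"n",n)
for k in range(66,78,2): print(k,row(t+k,0),row(t+k,11))
```

```text
lean 41.17 offset of axis from TCP along n 5.28 from grasp pt -7.23 rms 0.2
108 [ 66.1  -0.1 -97.8]
110 [ 64.7  -0.1 -99.1]
112 [ 63.4  -0.1 -98.2]
114 [ 63.6  -0.1 -59.1]
116 [ 62.6  -0.1 -57.5]
118 [ 61.6  -0.1 -55.6]
120 [ 60.6  -0.1 -53.8]
tip rel TCP [ 62.2 -63.1] t -88.45277704633608 a [-0.65828274  0.75277077] n [0.75277077 0.65828274]
66 [324.24840464 214.62658995] [324.27904915 202.18687384]
68 [324.25100528 218.26436644] [324.28201232 205.95244116]
70 [324.25363984 221.94958946] [324.28501642 209.77001882]
72 [324.25630899 225.68319336] [324.2880623  213.64069186]
74 [324.2590134  229.46613717] [324.29115084 217.56557572]
76 [324.2617538  233.29940545] [324.29428295 221.54581733]
```

The tip is at (62.2,-63.1) relative to the TCP, with a lean of 41.2°. I return to above the block hole.

Emit:
send_rows(
  series=[
    {"grip": 0,"turn": 0,"dx": -20,"dy": 29,"dz": 0},
    {"grip": 0,"turn": 0,"dx": -20,"dy": 29,"dz": 0},
    {"grip": 0,"turn": 0,"dx": -20,"dy": 29,"dz": 0},
    {"grip": 0,"turn": 0,"dx": -20,"dy": 29,"dz": 0},
    {"grip": 0,"turn": 0,"dx": -20,"dy": 29,"dz": 5},
    {"grip": 0,"turn": 0,"dx": -20,"dy": 29,"dz": 10},
    {"grip": 0,"turn": 0,"dx": -20,"dy": 30,"dz": 10},
    {"grip": 0,"turn": 0,"dx": -10,"dy": 31.4,"dz": 10},
    {"grip": 0,"turn": 0,"dx": 0,"dy": 0,"dz": 10},
    {"grip": 0,"turn": 0,"dx": 0,"dy": 0,"dz": 0},
    {"grip": 0,"turn": 0,"dx": 0,"dy": 0,"dz": 0},
  ],
  force=40,
)

```text
clock: 20.75
tool_pos: [0.3665, -0.3052, 0.1851]
eef_rot: [0.996, 0.092, -0.0, -0.001]
contact_force: [0.4, 0.2, -1.3]
opening: 0.151
```

```bash
cat >> h.py <<'E'
B=np.array([425.0,-295.7,82.])
def blk(off):
    from plant import get_state
    s=get_state(); tp=s["tool_pos"]*1000; print("TCP rel hole(tool axes)",(E@(tp-B)+[0,0,82]).round(1),"tip",(E@(tp-B)+[0,0,82]+off).round(1),"F(tool axes)",(E@s["contact_force"]).round(1),"op",round(s["opening"],3),"t",s["clock"])
E
python3 - <<'E'
from h import *
p=shot("wrist","w19"); th,c,a,n,q=punch(p); blk([62.2,0,-63.1]); print(proj(p,B/1000))
cv2.imwrite("pics/w19c.png",cv2.resize(p["img"][20:200,240:410,::-1],None,fx=3,fy=3,interpolation=cv2.INTER_CUBIC))
E
```

```text
w19 pos [ 366.5 -305.2  185.1] yaw 10.52 F [ 0.4  0.2 -1.3] op 0.151 t 20.75
lean 41.13 offset of axis from TCP along n 5.34 from grasp pt -7.15 rms 0.22
TCP rel hole(tool axes) [-59.   -1.2 185.4] tip [  3.2  -1.2 122.3] F(tool axes) [ 0.2  0.7 -1.2] op 0.144 t 20.8
[[326.27366814 117.91502579]]
```

View pics/w19c.png

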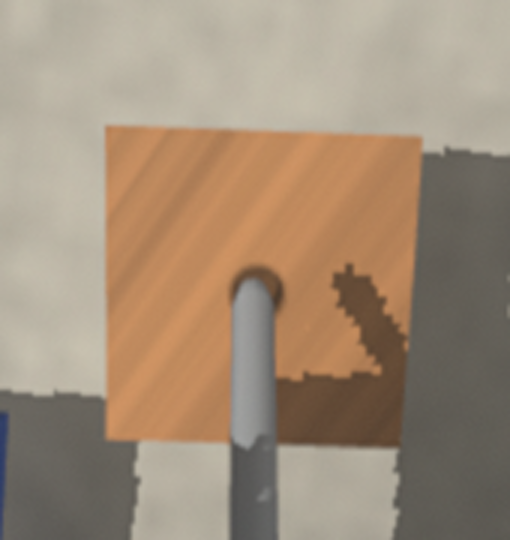

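The hole centre at (325.7,117.3) matches the projection. I correct by 1 mm and lower the leaning tip 3 mm into the hole.

Emit:
send_rows(
  series=[
    {"grip": 0,"turn": 0,"dx": -0.6,"dy": 1.1,"dz": 10},
    {"grip": 0,"turn": 0,"dx": 0,"dy": 0,"dz": 12},
    {"grip": 0,"turn": 0,"dx": 0,"dy": 0,"dz": 10},
    {"grip": 0,"turn": 0,"dx": 0,"dy": 0,"dz": 6},
    {"grip": 0,"turn": 0,"dx": 0,"dy": 0,"dz": 5},
    {"grip": 0,"turn": 0,"dx": 0,"dy": 0,"dz": 0},
    {"grip": 0,"turn": 0,"dx": 0,"dy": 0,"dz": 0},
  ],
  force=20,
)

```text
clock: 21.5
tool_pos: [0.3658, -0.3078, 0.1424]
eef_rot: [0.996, 0.091, 0.0, 0.0]
contact_force: [0.4, -1.2, -0.8]
opening: 0.151
```

Run:
```python
from h import *
p=shot("wrist","w20"); th,c,a,n,q=punch(p); blk([62.2,0,-63.1])
cv2.imwrite("pics/w20c.png",cv2.resize(p["img"][20:200,240:410,::-1],None,fx=3,fy=3,interpolation=cv2.INTER_CUBIC))
```

```text
w20 pos [ 365.8 -307.8  142.4] yaw 10.42 F [ 0.4 -1.2 -0.8] op 0.151 t 21.5
lean 41.08 offset of axis from TCP along n 5.33 from grasp pt -7.15 rms 0.2
TCP rel hole(tool axes) [-60.4   1.2 142.5] tip [ 1.8  1.2 79.4] F(tool axes) [ 0.1 -0.8 -1.5] op 0.153 t 21.55
```

View pics/w20c.png

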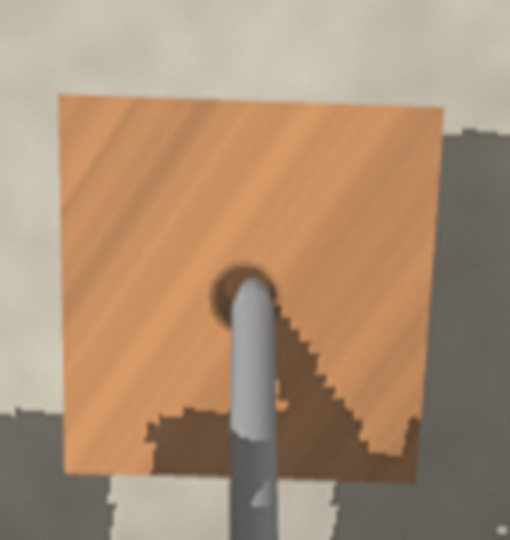

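Emit:
send_rows(
  series=[
    {"grip": 0,"turn": 0,"dx": 0.5,"dy": -1.4,"dz": 0},
    {"grip": 0,"turn": 0,"dx": 0,"dy": 0,"dz": 1},
    {"grip": 0,"turn": 0,"dx": 0,"dy": 0,"dz": 0},
    {"grip": 0,"turn": 0,"dx": 0,"dy": 0,"dz": 0},
  ],
  force=20,
)

```text
clock: 21.95
tool_pos: [0.3659, -0.3063, 0.1414]
eef_rot: [0.996, 0.091, 0.0, 0.0]
contact_force: [0.2, 0.2, -0.7]
opening: 0.154
```

Run:
```python
from h import *
p=shot("wrist","w21"); th,c,a,n,q=punch(p); blk([62.2,0,-63.1])
cv2.imwrite("pics/w21c.png",cv2.resize(p["img"][80:160,280:370,::-1],None,fx=6,fy=6,interpolation=cv2.INTER_CUBIC))
```

```text
w21 pos [ 365.9 -306.3  141.4] yaw 10.42 F [ 0.2  0.2 -0.7] op 0.154 t 21.95
lean 41.12 offset of axis from TCP along n 5.32 from grasp pt -7.17 rms 0.2
TCP rel hole(tool axes) [-60.   -0.2 141.4] tip [ 2.2 -0.2 78.3] F(tool axes) [ 0.1  1.2 -1.9] op 0.148 t 22.0
```

View pics/w21c.png

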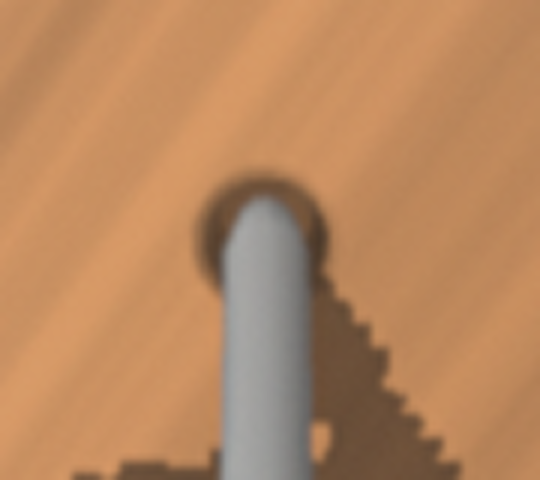

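The tip is centred in the hole. I loosen to 6 N and swing the punch upright, first half.

Emit:
send_rows(
  series=[
    {"grip": 0,"turn": 0,"dx": 0,"dy": 0,"dz": 0},
    {"grip": 0,"turn": 0,"dx": 3.9,"dy": 0,"dz": -2.5},
    {"grip": 0,"turn": 0,"dx": 3.9,"dy": 0,"dz": -2.4},
    {"grip": 0,"turn": 0,"dx": 3.9,"dy": 0,"dz": -2.2},
    {"grip": 0,"turn": 0,"dx": 4,"dy": 0,"dz": -2.2},
    {"grip": 0,"turn": 0,"dx": 7.3,"dy": 0,"dz": -2.8},
    {"grip": 0,"turn": 0,"dx": 7.2,"dy": 0,"dz": -2.2},
    {"grip": 0,"turn": 0,"dx": 0,"dy": 0,"dz": 0},
  ],
  force=6,
)

```text
clock: 22.8
tool_pos: [0.3981, -0.3007, 0.1563]
eef_rot: [0.996, 0.091, 0.002, 0.001]
contact_force: [-0.2, 0.1, -1.8]
opening: 0.156
```

Run:
```python
from h import *
p=shot("wrist","w22"); th,c,a,n,q=punch(p,sh=(190,215),ha=(240,285)); blk([0,0,0])
```

```text
w22 pos [ 398.1 -300.7  156.3] yaw 10.5 F [-0.2  0.1 -1.8] op 0.156 t 22.8
lean 21.55 offset of axis from TCP along n 0.42 from grasp pt -6.56 rms 0.16
TCP rel hole(tool axes) [-2.79e+01 -1.00e-01  1.56e+02] tip [-2.79e+01 -1.00e-01  1.56e+02] F(tool axes) [-0.5  0.6 -0.9] op 0.155 t 22.85
```

View pics/w22.png

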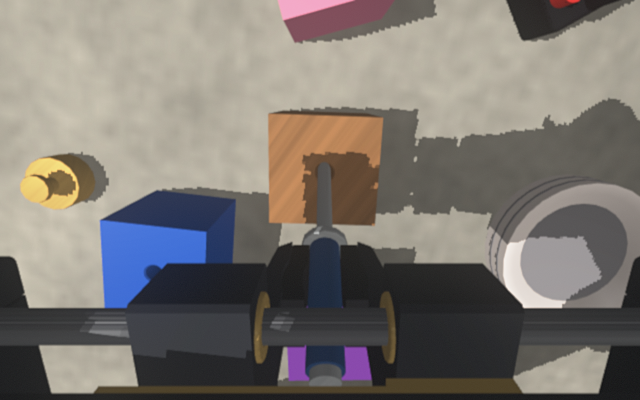

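It worked: the lean is 21.5° with the tip still in the hole. Second half, to vertical.

Emit:
send_rows(
  series=[
    {"grip": 0,"turn": 0,"dx": 5.7,"dy": 0,"dz": -1.5},
    {"grip": 0,"turn": 0,"dx": 5.7,"dy": 0,"dz": -1.1},
    {"grip": 0,"turn": 0,"dx": 5.8,"dy": 0,"dz": -0.8},
    {"grip": 0,"turn": 0,"dx": 5.6,"dy": 0,"dz": 0},
    {"grip": 0,"turn": 0,"dx": 5.6,"dy": 0,"dz": 0.5},
    {"grip": 0,"turn": 0,"dx": 5.5,"dy": 0,"dz": 0.9},
    {"grip": 0,"turn": 0,"dx": 0,"dy": 0,"dz": 0},
    {"grip": 0,"turn": 0,"dx": 0,"dy": 0,"dz": 0},
  ],
  force=6,
)

```text
clock: 23.65
tool_pos: [0.4294, -0.2946, 0.1576]
eef_rot: [0.996, 0.091, 0.0, 0.0]
contact_force: [0.2, 0.3, -1.3]
opening: 0.155
```

Run:
```python
from h import *
p=shot("wrist","w23"); blk([0,0,0]); th,c,a,n,q=punch(p,sh=(215,232),ha=(250,285));
```

```text
w23 pos [ 429.4 -294.6  157.6] yaw 10.43 F [ 0.2  0.3 -1.3] op 0.155 t 23.65
TCP rel hole(tool axes) [  4.3  -0.3 157.6] tip [  4.3  -0.3 157.6] F(tool axes) [ 0.3  0.7 -1.9] op 0.155 t 23.7
lean 0.42 offset of axis from TCP along n -4.42 from grasp pt -4.56 rms 0.12
```

View pics/w23.png

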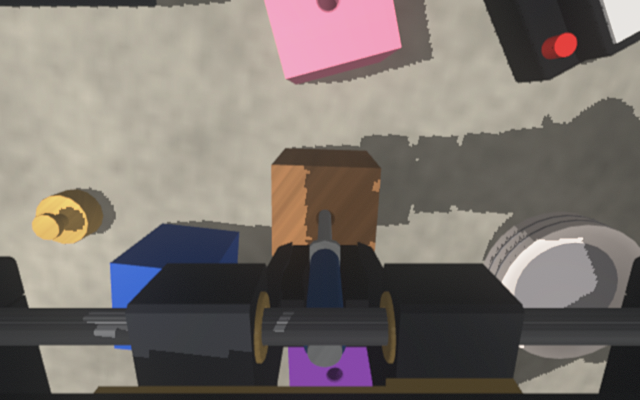

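The punch is upright (0.4°) and centred in the hole. I lower it home.

Emit:
send_rows(
  series=[
    {"grip": 0,"turn": 0,"dx": 0,"dy": 0,"dz": 6},
    {"grip": 0,"turn": 0,"dx": 0,"dy": 0,"dz": 9},
    {"grip": 0,"turn": 0,"dx": 0,"dy": 0,"dz": 9},
    {"grip": 0,"turn": 0,"dx": 0,"dy": 0,"dz": 9},
    {"grip": 0,"turn": 0,"dx": 0,"dy": 0,"dz": 9},
    {"grip": 0,"turn": 0,"dx": 0,"dy": 0,"dz": 7},
    {"grip": 0,"turn": 0,"dx": 0,"dy": 0,"dz": 4},
    {"grip": 0,"turn": 0,"dx": 0,"dy": 0,"dz": 0},
    {"grip": 0,"turn": 0,"dx": 0,"dy": 0,"dz": 0},
  ],
  force=8,
)

```text
clock: 24.6
tool_pos: [0.4291, -0.2948, 0.1047]
eef_rot: [0.996, 0.091, 0.0, 0.0]
contact_force: [-0.3, -1.1, -1.5]
opening: 0.15
```

Run:
```python
from h import *
p=shot("wrist","w24"); blk([0,0,0])
W=cloud(p)*1000;print(W[356:372:5,325].round(1))
cv2.imwrite("pics/w24c.png",cv2.resize(p["img"][130:400,220:430,::-1],None,fx=2.2,fy=2.2,interpolation=cv2.INTER_CUBIC))
```

```text
w24 pos [ 429.1 -294.8  104.7] yaw 10.42 F [-0.3 -1.1 -1.5] op 0.15 t 24.6
TCP rel hole(tool axes) [ 4.300e+00 -1.000e-01  1.049e+02] tip [ 4.300e+00 -1.000e-01  1.049e+02] F(tool axes) [-0.3 -0.1 -0.6] op 0.154 t 24.65
[[ 422.4 -296.1  157. ]
 [ 421.3 -296.3  157.9]
 [ 419.6 -296.6  158.2]
 [ 336.1 -312.4   65.2]]
```

View pics/w24c.png

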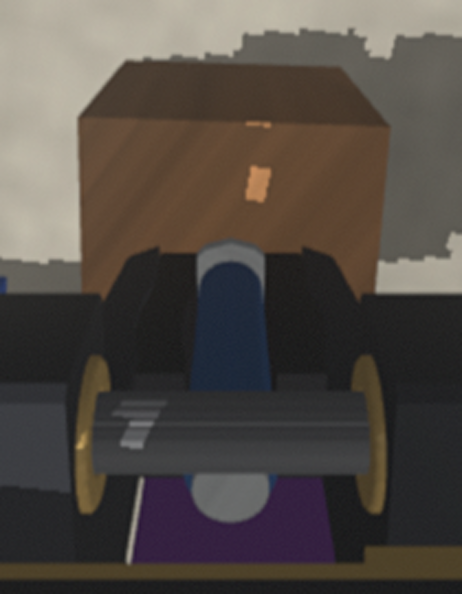

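The cap is at z≈158 and home is 149. I lower further until it seats.

Emit:
send_rows(
  series=[
    {"grip": 0,"turn": 0,"dx": 0,"dy": 0,"dz": 3},
    {"grip": 0,"turn": 0,"dx": 0,"dy": 0,"dz": 2},
    {"grip": 0,"turn": 0,"dx": 0,"dy": 0,"dz": 1},
    {"grip": 0,"turn": 0,"dx": 0,"dy": 0,"dz": 1},
    {"grip": 0,"turn": 0,"dx": 0,"dy": 0,"dz": 0},
    {"grip": 0,"turn": 0,"dx": 0,"dy": 0,"dz": 0},
  ],
  force=8,
)

```text
clock: 25.25
tool_pos: [0.429, -0.2947, 0.0976]
eef_rot: [0.996, 0.091, 0.0, 0.0]
contact_force: [0.2, 0.5, -1.1]
opening: 0.151
```

Run:
```python
from h import *
p=shot("wrist","w25"); blk([0,0,0])
W=cloud(p)*1000;print(W[350:372:4,325].round(1))
```

```text
w25 pos [ 429.  -294.7   97.6] yaw 10.42 F [ 0.2  0.5 -1.1] op 0.151 t 25.25
TCP rel hole(tool axes) [ 4.1 -0.3 97.6] tip [ 4.1 -0.3 97.6] F(tool axes) [ 0.3  0.3 -1.6] op 0.155 t 25.3
[[ 424.5 -295.7  150. ]
 [ 423.4 -295.9  150.4]
 [ 422.7 -296.   151.3]
 [ 420.7 -296.4  150.7]
 [ 419.5 -296.6  151. ]
 [ 336.9 -312.2   58.3]]
```

Emit:
send_rows(
  series=[
    {"grip": 0,"turn": 0,"dx": 0,"dy": 0,"dz": 1},
    {"grip": 0,"turn": 0,"dx": 0,"dy": 0,"dz": 1},
    {"grip": 0,"turn": 0,"dx": 0,"dy": 0,"dz": 0.5},
    {"grip": 0,"turn": 0,"dx": 0,"dy": 0,"dz": 0},
    {"grip": 0,"turn": 0,"dx": 0,"dy": 0,"dz": 0},
  ],
  force=8,
)

```text
clock: 25.8
tool_pos: [0.4294, -0.2947, 0.096]
eef_rot: [0.996, 0.091, 0.001, 0.0]
contact_force: [-0.5, 1.9, 7.2]
opening: 0.152
```

Run:
```python
from h import *
p=shot("wrist","w26"); blk([0,0,0])
W=cloud(p)*1000;print(W[350:372:4,325].round(1))
```

```text
w26 pos [ 429.4 -294.7   96. ] yaw 10.43 F [-0.5  1.9  7.2] op 0.152 t 25.8
TCP rel hole(tool axes) [ 4.5 -0.2 96. ] tip [ 4.5 -0.2 96. ] F(tool axes) [-1.3 -1.3  7.2] op 0.154 t 25.85
[[ 425.6 -295.5  149.1]
 [ 424.6 -295.7  149.8]
 [ 422.8 -296.   149.3]
 [ 421.8 -296.2  149.9]
 [ 420.  -296.6  149.5]
 [ 335.8 -312.6   54.8]]
```

Seated: a 7 N reaction, and the cap is at z≈149.5. I release, rise and check.

Emit:
send_rows(
  series=[
    {"grip": 0.25,"turn": 0,"dx": 0,"dy": 0,"dz": 0},
    {"grip": 0.5,"turn": 0,"dx": 0,"dy": 0,"dz": 0},
    {"grip": 0.5,"turn": 0,"dx": 0,"dy": 0,"dz": 0},
    {"grip": 0.5,"turn": 0,"dx": -4,"dy": 0,"dz": 0},
    {"grip": 0.5,"turn": 0,"dx": 0,"dy": 0,"dz": -15},
    {"grip": 0.5,"turn": 0,"dx": 0,"dy": 0,"dz": -30},
    {"grip": 0.5,"turn": 0,"dx": 0,"dy": 0,"dz": -40},
    {"grip": 0.5,"turn": 0,"dx": -20,"dy": 0,"dz": -40},
    {"grip": 0.5,"turn": 0,"dx": -30,"dy": 0,"dz": -30},
    {"grip": 0.5,"turn": 0,"dx": 0,"dy": 0,"dz": 0},
    {"grip": 0.5,"turn": 0,"dx": 0,"dy": 0,"dz": 0},
  ],
  force=8,
)

```text
clock: 26.95
tool_pos: [0.3754, -0.3049, 0.2505]
eef_rot: [0.996, 0.09, 0.0, 0.001]
contact_force: [0.5, -0.3, -0.3]
opening: 0.503
```

Run:
```python
from h import *
p=shot("wrist","w27"); blk([0,0,0])
W=cloud(p)*1000
v,u=proj(p,[.425,-.2957,.149])[0][::-1].round().astype(int); print(u,v)
m=(abs(W[...,0]-425)<15)&(abs(W[...,1]+295.7)<15)&(W[...,2]>130)&(W[...,2]<170)
print(m.sum(),W[m].mean(0),np.percentile(W[m][:,2],[5,50,95]))
m=(abs(W[...,0]-425)<15)&(abs(W[...,1]+295.7)<15)&(W[...,2]>83.5)&(W[...,2]<95); print("collar",m.sum(),np.percentile(W[m][:,2],[10,50,90]) if m.sum() else 0)
cv2.imwrite("pics/w27c.png",cv2.resize(p["img"][60:220,230:420,::-1],None,fx=3,fy=3,interpolation=cv2.INTER_CUBIC))
```

```text
w27 pos [ 375.4 -304.9  250.5] yaw 10.33 F [ 0.5 -0.3 -0.3] op 0.503 t 26.95
TCP rel hole(tool axes) [-49.9  -0.5 249.7] tip [-49.9  -0.5 249.7] F(tool axes) [ 0.6 -0.1 -0.2] op 0.502 t 27.0
324 131
334 [ 425.67907406 -295.54428102  147.58097235] [143.90033445 148.85632234 150.5379026 ]
collar 239 [83.70914121 86.21270218 87.48964619]
```

View pics/w27c.png

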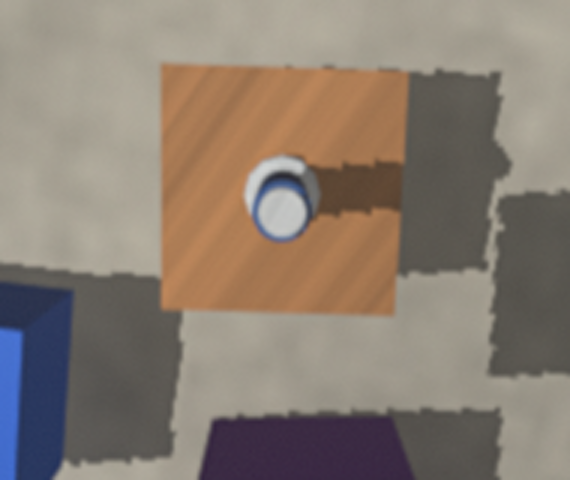

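The punch is home: cap at z 149, collar top at 86. Next is the shutter grip, at about world (595,51).

Emit:
send_rows(
  series=[
    {"grip": 0.5,"turn": 0,"dx": 28,"dy": -31,"dz": 0},
    {"grip": 0.5,"turn": 0,"dx": 28,"dy": -31,"dz": 0},
    {"grip": 0.5,"turn": 0,"dx": 28,"dy": -31,"dz": 0},
    {"grip": 0.5,"turn": 0,"dx": 28,"dy": -31,"dz": 0},
    {"grip": 0.5,"turn": 0,"dx": 28,"dy": -31,"dz": 0},
    {"grip": 0.5,"turn": 0,"dx": 28,"dy": -31,"dz": 0},
    {"grip": 0.5,"turn": 0,"dx": 28,"dy": -31,"dz": 0},
    {"grip": 0.5,"turn": 0,"dx": 28,"dy": -31,"dz": 5},
    {"grip": 0.5,"turn": 0,"dx": 28,"dy": -31,"dz": 10},
    {"grip": 0.5,"turn": 0,"dx": 28,"dy": -31,"dz": 10},
    {"grip": 0.5,"turn": 0,"dx": 0,"dy": 0,"dz": 0},
    {"grip": 0.5,"turn": 0,"dx": 0,"dy": 0,"dz": 0},
  ],
)

```text
clock: 28.2
tool_pos: [0.5945, 0.053, 0.2228]
eef_rot: [0.996, 0.093, -0.002, -0.0]
contact_force: [-0.6, -0.6, -0.3]
opening: 0.501
```

```bash
cat >> h.py <<'E'
FO=np.array([574.4,-29.45,0])
def frm(X): # world mm -> frame mm
    d=np.asarray(X)-FO; c,s=np.cos(TH),np.sin(TH); return np.stack([d[...,0]*c+d[...,1]*s,-d[...,0]*s+d[...,1]*c,d[...,2]],-1)
E
python3 - <<'E'
from h import *
p=shot("wrist","w28"); print("TCP in frame",frm(p["s"]["tool_pos"]*1000))
q=frm(cloud(p)*1000); b=np.zeros((400,640),bool);b[150:330,250:420]=1
m=(abs(q[...,0]-35)<25)&(abs(q[...,1]-75)<15)&(q[...,2]>146)&(q[...,2]<160)
print(m.sum(), np.percentile(q[m],[2,50,98],axis=0).round(1))
E
```

```text
w28 pos [594.5  53.  222.8] yaw 10.63 F [-0.6 -0.6 -0.3] op 0.501 t 28.2
TCP in frame [ 34.73569948  77.49243868 222.80593618]
689 [[ 20.7  70.4 148.4]
 [ 36.1  75.1 152.4]
 [ 49.7  79.6 153.7]]
```

View pics/w28.png

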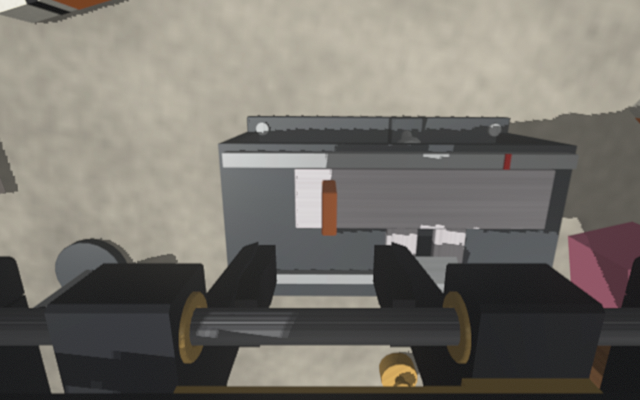

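The orange grip is at (329,210), which gives frame (35.5,75.0) and a top of z 152.5, as expected. I descend and pinch it.

Emit:
send_rows(
  series=[
    {"grip": 0.5,"turn": 0,"dx": 0.5,"dy": 2.2,"dz": 20},
    {"grip": 0.5,"turn": 0,"dx": 0,"dy": 0,"dz": 25},
    {"grip": 0.5,"turn": 0,"dx": 0,"dy": 0,"dz": 25},
    {"grip": 0.5,"turn": 0,"dx": 0,"dy": 0,"dz": 20},
    {"grip": 0.5,"turn": 0,"dx": 0,"dy": 0,"dz": 11},
    {"grip": 0.5,"turn": 0,"dx": 0,"dy": 0,"dz": 0},
    {"grip": 0.5,"turn": 0,"dx": 0,"dy": 0,"dz": 0},
  ],
)

```text
clock: 28.95
tool_pos: [0.5964, 0.0484, 0.1247]
eef_rot: [0.996, 0.09, 0.0, 0.0]
contact_force: [0.1, -0.2, 0.2]
opening: 0.498
```

Run:
```python
from h import *
p=shot("wrist","w29"); print("TCP in frame",frm(p["s"]["tool_pos"]*1000))
```

```text
w29 pos [596.4  48.4 124.7] yaw 10.36 F [ 0.1 -0.2  0.2] op 0.498 t 28.95
TCP in frame [ 35.70984174  72.53845203 124.70090068]
```

View pics/w29.png

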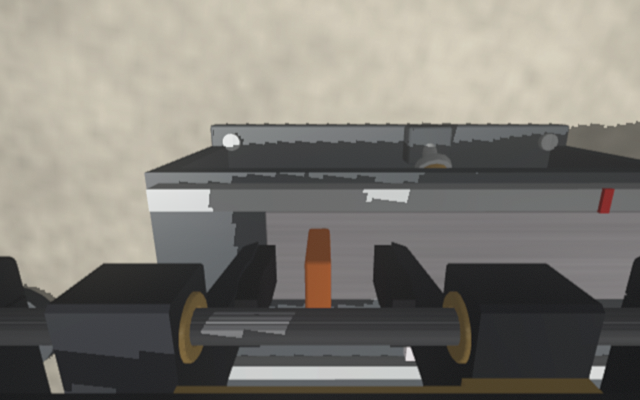

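Emit:
send_rows(
  series=[
    {"grip": 0.5,"turn": 0,"dx": 0,"dy": -2.4,"dz": 2.5},
    {"grip": 0.5,"turn": 0,"dx": 0,"dy": 0,"dz": 0},
    {"grip": 0.3,"turn": 0,"dx": 0,"dy": 0,"dz": 0},
    {"grip": 0.15,"turn": 0,"dx": 0,"dy": 0,"dz": 0},
    {"grip": 0,"turn": 0,"dx": 0,"dy": 0,"dz": 0},
    {"grip": 0,"turn": 0,"dx": 0,"dy": 0,"dz": 0},
    {"grip": 0,"turn": 0,"dx": 0,"dy": 0,"dz": 0},
    {"grip": 0,"turn": 0,"dx": 0,"dy": 0,"dz": 0},
  ],
  force=25,
)

```text
clock: 29.8
tool_pos: [0.5957, 0.0511, 0.1216]
eef_rot: [0.996, 0.091, 0.0, 0.0]
contact_force: [0.1, -0.4, 0.3]
opening: 0.11
```

```bash
cat >> h.py <<'E'
def sh():
    from plant import get_state
    s=get_state(); print("TCP in frame",frm(s["tool_pos"]*1000).round(2),"F frame",(E@s["contact_force"]*[1,-1,1]).round(1),"op mm",round(s["opening"]*88,1),"t",s["clock"])
E
python3 -c "
from h import *
sh()"
```

```text
TCP in frame [ 35.5   75.35 121.64] F frame [ 0.  -0.4  0.3] op mm 9.7 t 29.8
```

The pinch is good (9.7 mm). I slide 34 mm first, then measure.

Emit:
send_rows(
  series=[
    {"grip": 0,"turn": 0,"dx": 0,"dy": -2,"dz": 0},
    {"grip": 0,"turn": 0,"dx": 0,"dy": -4,"dz": 0},
    {"grip": 0,"turn": 0,"dx": 0,"dy": -5,"dz": 0},
    {"grip": 0,"turn": 0,"dx": 0,"dy": -5,"dz": 0},
    {"grip": 0,"turn": 0,"dx": 0,"dy": -5,"dz": 0},
    {"grip": 0,"turn": 0,"dx": 0,"dy": -5,"dz": 0},
    {"grip": 0,"turn": 0,"dx": 0,"dy": -5,"dz": 0},
    {"grip": 0,"turn": 0,"dx": 0,"dy": -3,"dz": 0},
    {"grip": 0,"turn": 0,"dx": 0,"dy": 0,"dz": 0},
    {"grip": 0,"turn": 0,"dx": 0,"dy": 0,"dz": 0},
  ],
  force=35,
)

```text
clock: 30.8
tool_pos: [0.5901, 0.0813, 0.1216]
eef_rot: [0.996, 0.09, 0.0, 0.002]
contact_force: [1.8, -6.0, -0.4]
opening: 0.11
```

```bash
python3 -c "
from h import *
sh(); p=shot('wrist','w30')"
```

```text
TCP in frame [ 35.49 106.04 121.62] F frame [ 0.7 -6.2 -0.4] op mm 9.7 t 30.8
w30 pos [590.1  81.3 121.6] yaw 10.28 F [ 1.8 -6.  -0.4] op 0.11 t 30.8
```

View pics/w30.png

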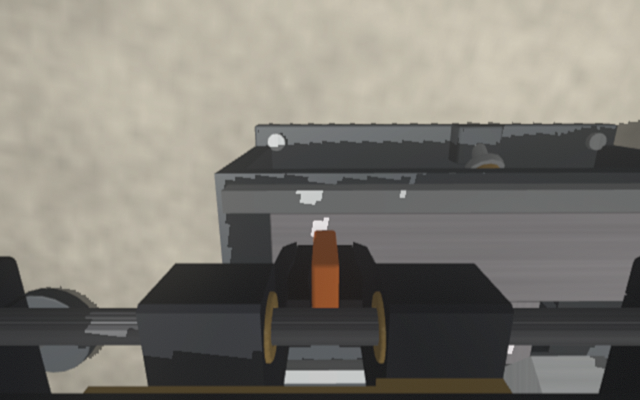

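The shutter moves (TCP moved 30.7 mm, about 6 N of friction). I continue towards 40.

Emit:
send_rows(
  series=[
    {"grip": 0,"turn": 0,"dx": 0,"dy": -3,"dz": 0},
    {"grip": 0,"turn": 0,"dx": 0,"dy": -3,"dz": 0},
    {"grip": 0,"turn": 0,"dx": 0,"dy": -2.5,"dz": 0},
    {"grip": 0,"turn": 0,"dx": 0,"dy": 0,"dz": 0},
    {"grip": 0,"turn": 0,"dx": 0,"dy": 0,"dz": 0},
  ],
  force=35,
)

```text
clock: 31.35
tool_pos: [0.5886, 0.0894, 0.1216]
eef_rot: [0.996, 0.089, 0.0, 0.002]
contact_force: [1.8, -7.2, 0.1]
opening: 0.109
```

```bash
python3 -c "
from h import *
sh(); p=shot('top','t31');q=shot('side','s31')
cv2.imwrite('pics/t31c.png',cv2.resize(p['img'][160:230,270:370,::-1],None,fx=7,fy=7,interpolation=cv2.INTER_CUBIC))
cv2.imwrite('pics/s31c.png',cv2.resize(q['img'][160:260,300:380,::-1],None,fx=6,fy=6,interpolation=cv2.INTER_CUBIC))"
```

```text
TCP in frame [ 35.49 114.28 121.58] F frame [ 0.5 -7.4  0.1] op mm 9.6 t 31.35
t31 pos [588.6  89.4 121.6] yaw 10.27 F [ 1.8 -7.2  0.1] op 0.109 t 31.35
s31 pos [588.6  89.4 121.6] yaw 10.27 F [ 2.6 -7.3 -0.7] op 0.112 t 31.4
```

View pics/t31c.png

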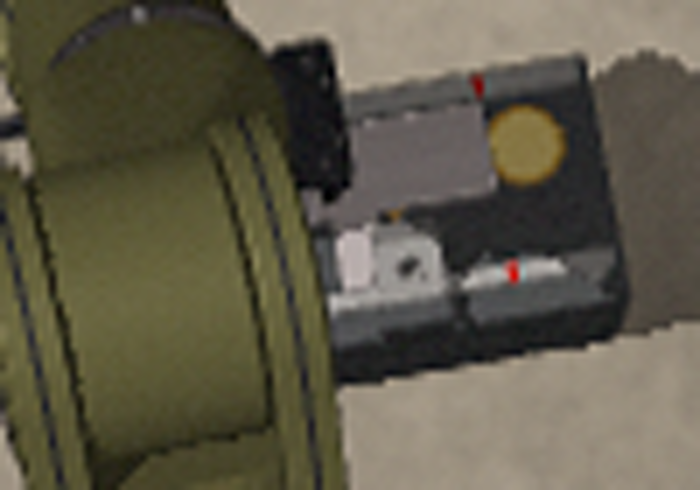

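View pics/s31c.png

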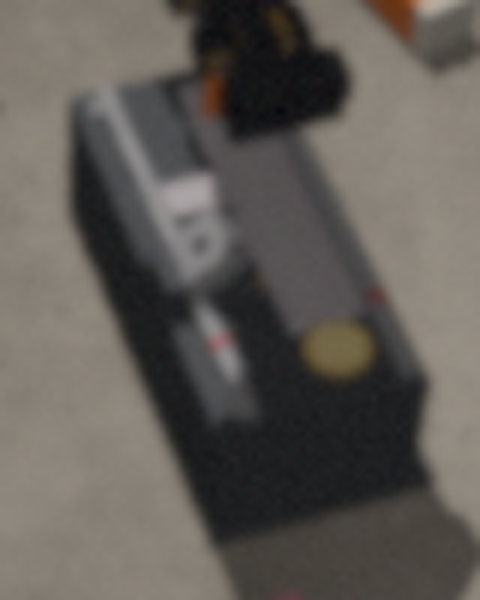

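The shutter's edge stands just short of the marks (TCP travel 38.9 mm). One more millimetre.

Emit:
send_rows(
  series=[
    {"grip": 0,"turn": 0,"dx": 0,"dy": -1.1,"dz": 0},
    {"grip": 0,"turn": 0,"dx": 0,"dy": 0,"dz": 0},
    {"grip": 0,"turn": 0,"dx": 0,"dy": 0,"dz": 0},
  ],
  force=35,
)

```text
clock: 31.75
tool_pos: [0.5885, 0.0902, 0.1216]
eef_rot: [0.996, 0.089, 0.0, 0.003]
contact_force: [1.3, -8.7, -0.6]
opening: 0.11
```

```bash
python3 -c "
from h import *
sh()"
```

```text
TCP in frame [ 35.48 115.09 121.58] F frame [-0.3 -8.8 -0.6] op mm 9.6 t 31.75
```

Travel is 39.7 mm. I relieve the spring force before letting go.

Emit:
send_rows(
  series=[
    {"grip": 0,"turn": 0,"dx": 0,"dy": 1.5,"dz": 0},
    {"grip": 0,"turn": 0,"dx": 0,"dy": 1.3,"dz": 0},
    {"grip": 0,"turn": 0,"dx": 0,"dy": 0,"dz": 0},
    {"grip": 0,"turn": 0,"dx": 0,"dy": 0,"dz": 0},
  ],
  force=35,
)

```text
clock: 32.15
tool_pos: [0.5885, 0.0902, 0.1216]
eef_rot: [0.996, 0.09, 0.0, 0.001]
contact_force: [1.7, -4.4, 0.4]
opening: 0.112
```

```bash
python3 -c "
from h import *
sh()"
```

```text
TCP in frame [ 35.49 115.1  121.61] F frame [ 0.9 -4.7  0.4] op mm 9.9 t 32.15
```

Emit:
send_rows(
  series=[
    {"grip": 0,"turn": 0,"dx": 0,"dy": 1.5,"dz": 0},
    {"grip": 0,"turn": 0,"dx": 0,"dy": 1.2,"dz": 0},
    {"grip": 0,"turn": 0,"dx": 0,"dy": 0,"dz": 0},
    {"grip": 0,"turn": 0,"dx": 0,"dy": 0,"dz": 0},
  ],
  force=35,
)

```text
clock: 32.55
tool_pos: [0.5885, 0.0901, 0.1216]
eef_rot: [0.996, 0.091, -0.0, -0.001]
contact_force: [-0.0, 0.9, 1.2]
opening: 0.109
```

```bash
python3 -c "
from h import *
sh()"
```

```text
TCP in frame [ 35.52 115.01 121.63] F frame [0.2 0.9 1.2] op mm 9.6 t 32.55
```

The force is near zero. I open, rise and move to view the marks.

Emit:
send_rows(
  series=[
    {"grip": 0.2,"turn": 0,"dx": 0,"dy": 0,"dz": 0},
    {"grip": 0.45,"turn": 0,"dx": 0,"dy": 0,"dz": 0},
    {"grip": 0.45,"turn": 0,"dx": 0,"dy": 0,"dz": 0},
    {"grip": 0.45,"turn": 0,"dx": 0,"dy": 0,"dz": 0},
    {"grip": 0.45,"turn": 0,"dx": 0,"dy": 0,"dz": -15},
    {"grip": 0.45,"turn": 0,"dx": 0,"dy": 0,"dz": -30},
    {"grip": 0.45,"turn": 0,"dx": 0,"dy": 0,"dz": -40},
    {"grip": 0.45,"turn": 0,"dx": -20,"dy": 20,"dz": -40},
    {"grip": 0.45,"turn": 0,"dx": -30,"dy": 30,"dz": -40},
    {"grip": 0.45,"turn": 0,"dx": -30,"dy": 35,"dz": -20},
    {"grip": 0.45,"turn": 0,"dx": -20,"dy": 35,"dz": 0},
    {"grip": 0.45,"turn": 0,"dx": 0,"dy": 25,"dz": 0},
    {"grip": 0.45,"turn": 0,"dx": 0,"dy": 0,"dz": 0},
    {"grip": 0.45,"turn": 0,"dx": 0,"dy": 0,"dz": 0},
  ],
  force=10,
)

```text
clock: 33.95
tool_pos: [0.5202, -0.0665, 0.3008]
eef_rot: [0.996, 0.09, 0.0, -0.0]
contact_force: [0.4, 1.2, 0.0]
opening: 0.445
```

Run:
```python
from h import *
sh(); p=shot('wrist','w33')
cv2.imwrite('pics/w33c.png',cv2.resize(p['img'][0:240,150:500,::-1],None,fx=2.25,fy=2.25,interpolation=cv2.INTER_CUBIC))
q=frm(cloud(p)*1000)
m=(abs(q[...,0]-35)<25)&(q[...,1]>60)&(q[...,1]<140)&(q[...,2]>146)&(q[...,2]<160)
if m.sum(): print("grip",m.sum(), np.percentile(q[m],[2,50,98],axis=0).round(1))
```

```text
TCP in frame [-60.04 -26.61 300.81] F frame [0.6 1.1 0. ] op mm 39.2 t 33.95
w33 pos [520.2 -66.5 300.8] yaw 10.37 F [0.4 1.2 0. ] op 0.445 t 33.95
grip 633 [[ 20.2 109.3 146.5]
 [ 34.5 113.1 151.9]
 [ 48.7 119.2 153.7]]
```

View pics/w33c.png

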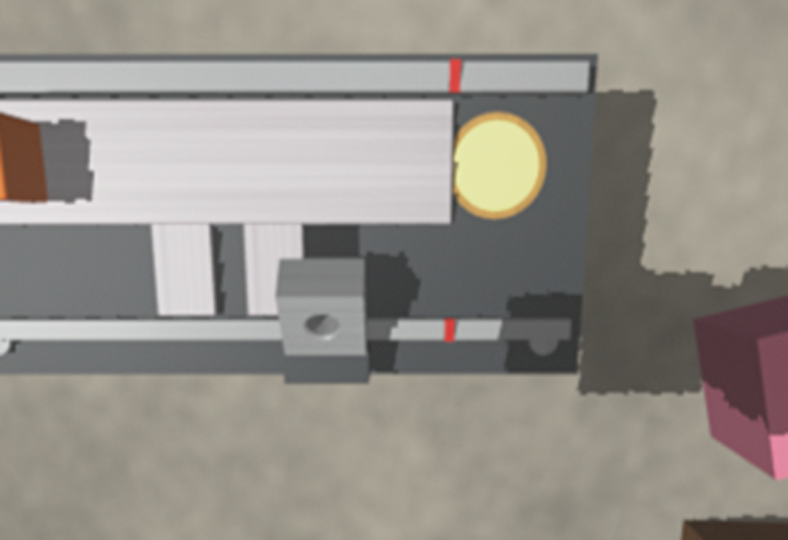

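Run:
```python
from h import *
p=load("w33")
Q=lambda u,v:(150+u/2.25-.28,v/2.25-.28)
for u,v,z,l in((453.5,103,.116,"edge far"),(451.5,218,.116,"edge near"),(456,75,.122,"mark far"),(450,330,.118,"mark near")):
    print(l,frm(atz(p,*Q(u,v),z)*1000).round(2))
g=p["img"].astype(int)
# sub-pixel edge: rows of plate
for v in (55,65,75,85,93):
    r=g[v,330:370].sum(1); k=np.argmin(np.diff(r)); w=-np.diff(r)[k-1:k+2]; u=330+k+.5+(w*[-1,0,1]).sum()/w.sum()
    print(v,u,frm(atz(p,u,v,.116)*1000).round(2))
for v,z in((33,.122),(36,.122),(147,.118),(144,.118)):
    r=g[v,335:370]; s=np.clip(r[:,0]-r[:,1]-20,0,None); u=335+(s*np.arange(35)).sum()/max(s.sum(),1); print("red",v,u,frm(atz(p,u,v,z)*1000).round(2))
```

```text
edge far [ 56.37 -50.13 116.  ]
edge near [ 13.9  -50.22 116.  ]
mark far [ 65.25 -50.43 122.  ]
mark near [-30.47 -50.36 118.  ]
55 350.6381074168798 [ 48.71 -49.73 116.  ]
65 349.94351464435147 [ 40.54 -49.29 116.  ]
75 349.49014778325125 [ 32.25 -49.05 116.  ]
85 349.7340425531915 [ 23.83 -49.43 116.  ]
93 349.8316326530612 [ 17.   -49.66 116.  ]
red 33 351.7635009310987 [ 65.29 -49.91 122.  ]
red 36 351.67537313432837 [ 62.97 -49.88 122.  ]
red 147 349.293542074364 [-31.04 -49.97 118.  ]
red 144 349.41873804971317 [-28.27 -50.03 118.  ]
```

The edge is at y -50.1 and the marks at -49.9 to -50.4, so they line up. Last overall check before handing in.

Run:
```python
from h import *
p=shot('top','t34'); sh()
a=load("top0")
# compare with the first top picture outside arm
d=np.abs(p["img"].astype(int)-a["img"].astype(int)).sum(2); print("changed px",(d>120).sum())
o=p["img"].copy(); o[d>120]=[255,0,255]
cv2.imwrite("pics/t34d.png",np.vstack([p["img"],o])[:, :, ::-1][::1])
cv2.imwrite("pics/t34d.png",cv2.resize(o[:,:,::-1],None,fx=1.2,fy=1.2))
```

```text
t34 pos [520.2 -65.4 300.7] yaw 10.49 F [-0.1 -0.2  0.4] op 0.448 t 34.0
TCP in frame [-59.68 -25.05 300.66] F frame [-0.5  0.4  0.9] op mm 39.3 t 34.05
changed px 30767
```

View pics/t34.png

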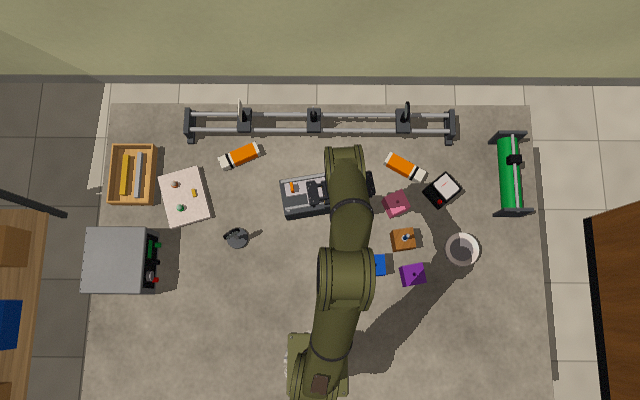

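View pics/t34d.png

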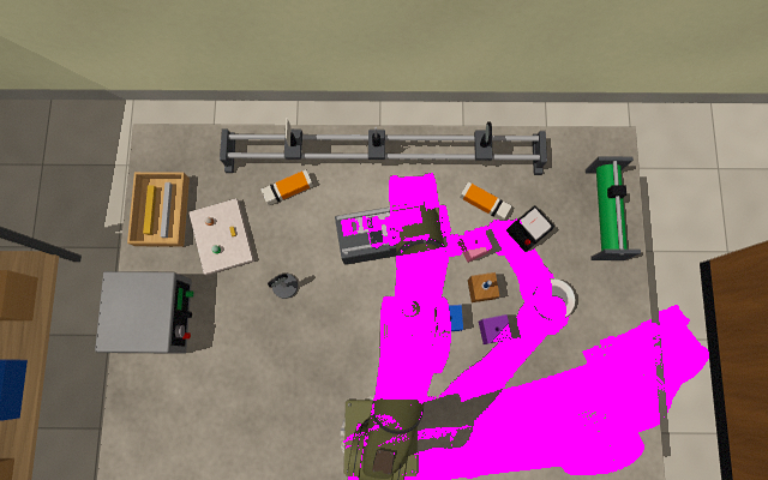

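The only changes are the arm, its shadow and the shutter. The visible bystanders haven't moved, and the punch stands in its block at (404,239). Handing in.

```bash
python3 -c "
from plant import *
print(finish_job(), get_state()['clock'])"
```

```text
the job is handed in; nothing more can be done
the job is handed in; nothing more can be done
```

I did all three steps in the order asked and handed the job in at about 34 s of the 64 s allowed.

- **Pin:** It slid at about 7 N and came up against its stop roughly 65 mm below the mouth. I pressed there with 25.8 N. The collar stayed clear of the boss, and only the punch tip touched the pin. The tool can't tilt, so I leaned the punch in a loose grip, first on the lip of the block hole and then in the bore. It drove at about 40.5°.
- **Punch:** It is back upright in the wooden block, pressed home with about 7 N. The cap measured z 149 mm and the collar top 86 mm, which are the seated values.
- **Shutter:** The hand moved 39.7 mm along +y. In the last wrist picture the edge sits at y -50.1 to -50.2 mm and the red marks at -49.9 to -50.4 mm.
- **Bystanders and arm:** Comparing top views before and after, only the arm, its shadow and the shutter changed. The weight and part of the frame were hidden under the arm in that last view. The gripper was well above the frame, touching nothing.

**Checks that disagreed:**
- The first pivot gave a 44° lean instead of 40°; I corrected it in the bore.
- My tip-depth estimate reads about 1–3 mm deep, so the stop depth is approximate.
- The automatic edge readings scattered from y -49.1 to -49.7 mm, probably thrown off by the bright window beside the edge; I relied on the edge positions read by eye.

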